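# Scoop the mill balls into the drawer

## Robot

A 6-joint arm with a two-finger parallel gripper is mounted at the origin on a cart in front of the work surface, level with it; the furniture and walls round the work are solid. World frame = base frame: x ahead of the robot, y to its left, z up, the work surface at z = 0. Lengths are in mm, angles in rad, forces in N, time in s.
With the tool pointing down it reaches from about 275 to 750 mm from the base axis. Payload 10.2 kg.
Tool frame: the origin (TCP) lies at the very end of the fingers, on their centre line; the grasp point (between the pads) lies 19 mm behind it; z points along the fingers, y is the line along which they close (so a half turn about z gives the same grasp; the last joint's range is limited). The gripper opens to 85 mm and grips with 20 to 120 N. Pads are 22 mm wide; open, the fingers measure 114 mm over their backs; the gripper's body (76 mm by 85 mm) begins 54 mm behind the grasp point. The pads swing forward as they close: fully open they stand 13 mm farther back than shut.
Start: joints at [-0.223, 0.313, 1.498, -0, 1.331, -0.223], TCP at [525.006, -0.013, 231.294] pointing down, gripper open.
Joint ranges: [-2.94, 2.94], [-0.97, 2.17], [0.19, 2.56], [-1.23, 4.37], [0.02, 3.11], [-2.88, 2.88]. Speed limits (rad/s): [2.39, 2.39, 3.01, 3.14, 3.14, 3.14].

## Interface

Orientations are given as a unit quaternion [w, x, y, z].
In Python, from rig import ctrl gives the robot as it stands.
- The arm moves only by the tool step_arm, never from a script. Its argument "increments" is a list of rows, each a list of 3 entries, a list of its own where there are three numbers: the shift along the tool's x, y, z in cm, then the turn, a rotation vector about the tool's x, y, z in degrees, then the opening in per cent of the stroke, from 0 (shut) to 100 (fully open). A call has 1 to 8 rows; each row is the pose to reach, as a shift and turn from the pose commanded when the call began, along the tool's axes at that moment; what a row does not reach only later rows make up. A row lasts 1/8 s, in which the tool goes at most 62.5 mm and 10.7 degrees, less where a joint would pass 70% of its speed; a pose out of reach is approached as far as the arm can. A call with a gripper value outside its range is refused whole. The fingers move at their own pace and stop on an object; "squeeze" is the grip in N (left out, the last holds). Time passes only in rows, so rows that repeat a pose let the fingers close. It gives the time, the measured TCP pose, the force, the opening and the grip force at its end, in the units of the state.
- ctrl.sense(): the state, without advancing time (a new reading comes with each control period).
- ctrl.capture(name): name is "scene" or "side" or "wrist"; returns a dict with "img" (384x512x3 uint8, red, green, blue), "fx", "fy", "cx", "cy" (pixels), "k1" (the pictures are not rectified: a ray, as slopes to the right and down, at radius r is drawn at 1 + k1 r^2 times it, then the intrinsics apply), "extrinsics" (4x4, takes a point from camera to world coordinates). Camera axes: x right, y down, z forward; pixel columns grow to the right and rows downward; lengths in mm; the calibration is good to about 2 mm. A picture is of the moment at which its call begins. There is no depth.
- ctrl.finish_job(): hands the job in; it is judged then, once.
The state is a dict: "time_s": time; "joints": joint angles; "dq": joint speeds; "tau": joint torques, N m; "eef_pos": TCP position; "ee_rot": TCP orientation; "force": force on the tool from outside, world axes, zero at the start; "wrist_torque": the same for the moment, N m; "grip_width": opening from 0.0 (shut) to 1.0 (fully open); "grip_force": force on a finger pad.
Only numpy, scipy, OpenCV 4.12 (cv2) and the standard library are available. Lean on these libraries where they do the work, as an engineer would, in place of code of your own. Each camera call takes 0.05 s, during which the arm holds its last target. There are 200 camera calls.

## Task

Put the ceramic mill balls away: pull the cabinet's drawer well open, scoop all the balls out of the metal tray with the scoop (in as many scoopfuls as it takes) and tip them into the drawer, never touching a ball with the fingers. Then push the drawer fully shut with all the balls in it, and leave the scoop standing on its rubber mat. Leave the other things on the table where they are.

Things in the scene. Friction and masses are not known exactly. Their poses are not given: they have to be found in the camera images.
- cabinet: low plywood cabinet, 200 deep (x) x 180 wide (y) x 90 mm high, fixed; origin at the centre of its underside; its drawer faces its own -x (towards the robot, turned up to 0.12 rad). A roll of masking tape is stuck on its top.
- cabinet_drawer0 (a joint): drawer travel in m: 0 shut, 0.134 fully open, towards the cabinet's -x; it slides with about 1 N of friction, stays where it is left and has no catch. It starts shut or up to 12 mm open.
- cabinet_drawer0_handle (a point): middle of the drawer's handle, which moves with the drawer: a horizontal steel bar along y, 11 mm thick and 90 mm long, its axis 35 mm in front of the drawer's face (about 29 mm free behind it), at z = 0.052. Axes as the cabinet's.
- drawer_in (a point): centre of the drawer's inner floor, z = 0.022, moves with the drawer; axes as the cabinet's. Inside, the drawer is 155 long (x) x 138 mm wide (y); side walls end 46 mm above this floor, the front panel at z = 0.078. Fully open, its front 126 mm inside is clear of the cabinet, whose top (z = 0.09) covers the rest.
- tray: open aluminium tray with the balls, fixed; origin at the centre of its underside. Floor 4 mm thick; inside 210 long (x) x 104 mm wide (y), walls 6 mm thick, rim at z = 0.044 (near wall, at -x: 0.034). At the start the balls lie from x = -34 mm to the +x end (away from the robot), leaving room for the scoop at the near end.
- scoop: steel scoop, about 160 g, origin under the middle of its pan, z up, open mouth to +x. Pan 62 long (x -31 to +31) x 96 mm wide outside, 92 inside, floor 2 mm thick, back wall 38 and sides 30 mm high; holds about five balls. A flat-sided wooden handle rises behind the back wall, leaning back 0.2 rad; its top is 117 mm up. It starts on the mat, mouth away from the robot.
- scoop_lip (a point): middle of the scoop's plain front edge, underside: (+31, 0, 0) mm in the scoop's frame. The sides slope down from the top at x = -4 mm and end at x = +19 mm, so the front 12 mm of the floor is a flat lip, bevelled on top from 2 mm thick to a 0.5 mm edge.
- scoop_grip (a point): middle of the scoop's handle, at (-51, 0, 80) mm in the scoop's frame (same axes); the handle is 18 mm wide (y) x 30 mm x 75 mm long: pinch it here across the 18 mm.
- mat: black rubber mat, 190 long (x) x 120 wide (y) x 3 mm thick, fixed; origin at the centre of its underside. The scoop's place.
- ball1: smooth glazed (slippery) ceramic mill ball, 30 mm diameter, 30 g, origin at its centre; its centre is at z = 0.019 on the tray's floor. From seven to ten balls are present; absent ones read None.
- ball2: smooth glazed (slippery) ceramic mill ball, 30 mm diameter, 30 g, origin at its centre; its centre is at z = 0.019 on the tray's floor. From seven to ten balls are present; absent ones read None.
- ball3: smooth glazed (slippery) ceramic mill ball, 30 mm diameter, 30 g, origin at its centre; its centre is at z = 0.019 on the tray's floor. From seven to ten balls are present; absent ones read None.
- ball4: smooth glazed (slippery) ceramic mill ball, 30 mm diameter, 30 g, origin at its centre; its centre is at z = 0.019 on the tray's floor. From seven to ten balls are present; absent ones read None.
- ball5: smooth glazed (slippery) ceramic mill ball, 30 mm diameter, 30 g, origin at its centre; its centre is at z = 0.019 on the tray's floor. From seven to ten balls are present; absent ones read None.
- ball6: smooth glazed (slippery) ceramic mill ball, 30 mm diameter, 30 g, origin at its centre; its centre is at z = 0.019 on the tray's floor. From seven to ten balls are present; absent ones read None.
- ball7: smooth glazed (slippery) ceramic mill ball, 30 mm diameter, 30 g, origin at its centre; its centre is at z = 0.019 on the tray's floor. From seven to ten balls are present; absent ones read None.
- ball8: smooth glazed (slippery) ceramic mill ball, 30 mm diameter, 30 g, origin at its centre; its centre is at z = 0.019 on the tray's floor. From seven to ten balls are present; absent ones read None.
- ball9: smooth glazed (slippery) ceramic mill ball, 30 mm diameter, 30 g, origin at its centre; its centre is at z = 0.019 on the tray's floor. From seven to ten balls are present; absent ones read None.
- ball10: smooth glazed (slippery) ceramic mill ball, 30 mm diameter, 30 g, origin at its centre; its centre is at z = 0.019 on the tray's floor. From seven to ten balls are present; absent ones read None.
- ink_jar: bystander: squat jar, 49 mm across, 60 mm high; origin under its centre
- ink_tube: bystander: ink tube lying, 54 x 156 x 37 mm (long along its y); origin under its centre
- eraser: bystander: eraser, 23 x 56 x 13 mm; origin under its centre

How it is judged:
By the outcome, as a careful person would: the job done as asked, in the order asked, and still so for the second after the job is handed in, with the robot touching nothing.
Of ball1, ball2, ball3, ball4, ball5, ball6, ball7, ball8, ball9, ball10 only 7 to 10 are there at a start; the rules pass over those that are not, and their reading is None.
At some moment in a run one of scoop may be knocked a few centimetres aside while the robot is not near it.
It also fails if it takes over 210 s, if anything falls off the work surface, if the arm or the gripper's body presses on something with over 40 N, if the wrist force passes 120 N, or if a joint passes its speed limit or range.

## Working session

There is one attempt and no reset: what is moved stays moved. The work goes in short steps, Python scripts to look and compute and a tool call to move; the robot and the scene stay as the last step left them, time stands still between calls to the robot, and variables do not carry over. Pictures are saved under pics/ and viewed, at most 14 in all, crops included, and the job is handed in when it is done.

Besides the shell and the picture viewer there is one more tool, called after "Request:" as name(argument=value, ...) on one line, values as JSON. step_arm: Moves the arm, as the interface text tells. Its arguments: {"type":"object","properties":{"increments":{"type":"array"},"squeeze":{"type":"number"}},"required":["increments"]}

```bash
ls; mkdir -p pics
cat > h.py <<'E'
import numpy as np, cv2
from scipy.spatial.transform import Rotation as R
from rig import ctrl
def snap(cam,name=None,crop=None,scale=1.5):
    c=ctrl.capture(cam)
    if name:
        im=cv2.cvtColor(c["img"],cv2.COLOR_RGB2BGR)
        if crop: x0,y0,x1,y1=crop; im=im[y0:y1,x0:x1]
        cv2.imwrite(f"pics/{name}.png",cv2.resize(im,None,fx=scale,fy=scale,interpolation=cv2.INTER_CUBIC))
    np.savez(f"{cam}.npz",**{k:v for k,v in c.items()})
    return c
def px2w(c,u,v,z):
    xd=(u-c["cx"])/c["fx"]; yd=(v-c["cy"])/c["fy"]; x,y=xd,yd
    for _ in range(20):
        s=1+c["k1"]*(x*x+y*y); x,y=xd/s,yd/s
    T=np.array(c["extrinsics"]); d=T[:3,:3]@[x,y,1]; o=T[:3,3]
    return o+d*(z-o[2])/d[2]
def w2px(c,p):
    T=np.array(c["extrinsics"]); q=T[:3,:3].T@(np.array(p)-T[:3,3]); x,y=q[:2]/q[2]
    s=1+c["k1"]*(x*x+y*y); return c["cx"]+c["fx"]*x*s, c["cy"]+c["fy"]*y*s
def ld(cam): 
    d=np.load(cam+".npz"); return {k:d[k] for k in d}
E
python3 - <<'E'
from h import *
for n in("scene","side"):
    c=snap(n,n+"0"); print(n,c["fx"],c["cx"],c["cy"],c["k1"],np.round(c["extrinsics"],3).tolist())
s=ctrl.sense();print(s)
E
```

```text
pics
scene 479.8067980627929 249.38367620734226 185.47060171575868 -0.16698210573085867 [[0.804, -0.442, 0.398, 206.085], [-0.595, -0.606, 0.528, -630.831], [0.007, -0.661, -0.75, 947.366], [0.0, 0.0, 0.0, 1.0]]
side 491.72093255944475 265.9405273334121 194.1925105920757 -0.20994547599583827 [[-0.904, -0.252, 0.345, 155.613], [-0.427, 0.504, -0.751, 1065.928], [0.016, -0.826, -0.563, 877.527], [0.0, 0.0, 0.0, 1.0]]
{'time_s': 0.1, 'joints': array([-2.23421766e-01,  3.13403136e-01,  1.49836091e+00, -8.46494652e-06,
        1.33101092e+00, -2.23386474e-01]), 'dq': array([-2.16784807e-03, -9.77816922e-04, -1.31974385e-03, -1.60644042e-03,
       -8.24681057e-04, -8.85869355e-05]), 'tau': array([ 2.30574413e-03, -4.12899542e+01, -2.60142785e+01, -1.81123951e-04,
        3.02137116e-03,  1.15447833e-05]), 'eef_pos': array([5.24767321e+02, 2.71223881e-02, 2.30787731e+02]), 'ee_rot': array([-4.98041501e-04,  7.07118422e-01,  7.07094893e-01, -3.18490063e-04]), 'force': array([-0.1055655 ,  0.14200798,  0.19441679]), 'wrist_torque': array([ 0.00092993, -0.03563999,  0.0082704 ]), 'grip_force': 0.0, 'grip_width': 0.9975916102372118}
```

View pics/scene0.png

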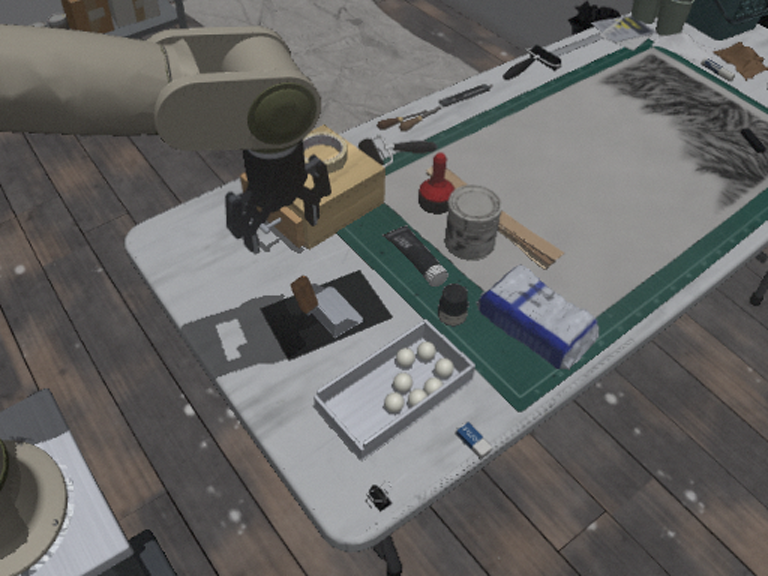

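View pics/side0.png

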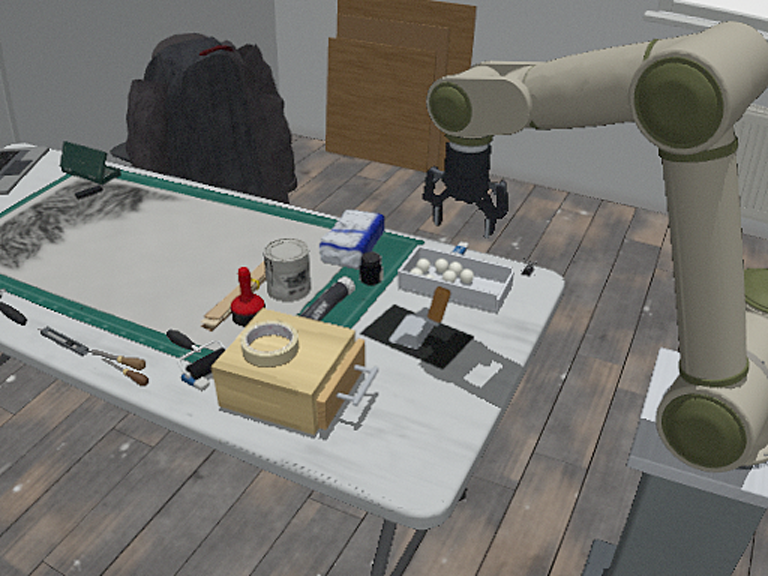

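The scene view shows 8 balls in the tray (~(420,375)), the scoop on its mat (~(330,305)), and the cabinet partly behind the gripper. The side view shows the cabinet clearly, with its handle at about (360,385). Next I'll enlarge both.

Run:
```python
from h import *
a=ld("scene")["img"][170:310,170:330,::-1]; cv2.imwrite("pics/s1.png",cv2.resize(a,None,fx=4.25,fy=4.25,interpolation=cv2.INTER_CUBIC))
a=ld("side")["img"][150:295,140:350,::-1]; cv2.imwrite("pics/d1.png",cv2.resize(a,None,fx=3.8,fy=3.8,interpolation=cv2.INTER_CUBIC))
```

```text
(no output)
```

View pics/s1.png

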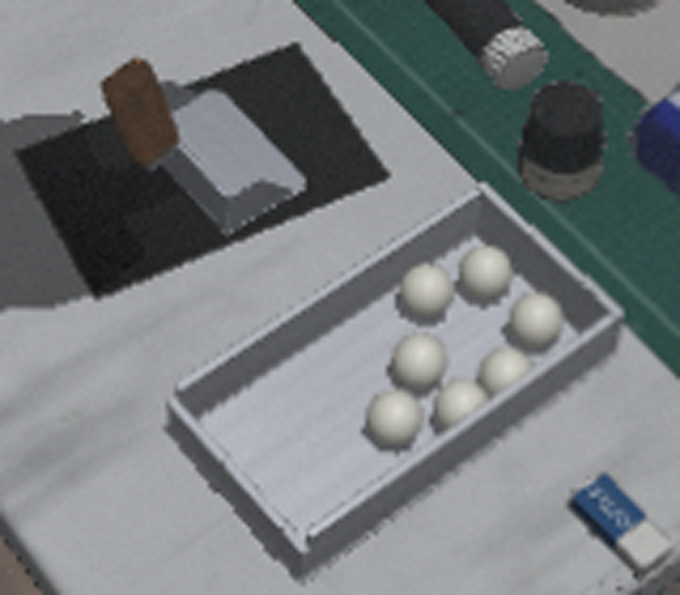

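View pics/d1.png

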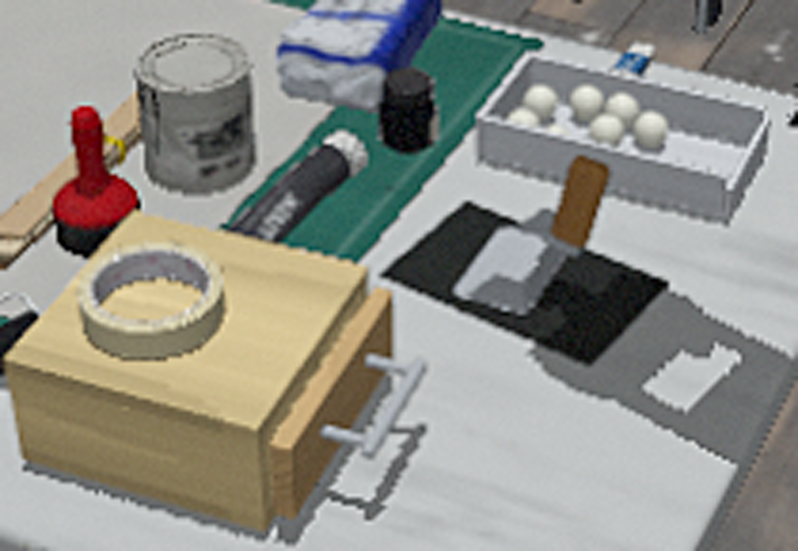

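Seven balls, consistent in both views: in the scene crop they are at (427,290), (486,272), (535,320), (418,360), (393,418), (460,405) and (505,370). The mat corners, tray rim, cabinet top and handle can all be read off.

Run:
```python
from h import *
A=ld("scene");B=ld("side")
s=lambda u,v,z:px2w(A,170+u/4.25,170+v/4.25,z)
d=lambda u,v,z:px2w(B,140+u/3.8,150+v/3.8,z)
def pr(n,*p): print(n,*[np.round(q[:2],0).tolist() for q in p])
pr("mat s",*[s(*q,3) for q in[(15,152),(297,45),(388,178),(98,298)]])
pr("mat d",*[d(*q,3) for q in[(667,285),(588,362),(385,272),(465,203)]])
pr("tray s z44",*[s(*q,44) for q in[(483,185),(622,315),(180,390),(307,538)]])
pr("tray s z34",*[s(*q,34) for q in[(168,405),(302,550)]])
pr("tray d z44",*[d(*q,44) for q in[(528,53),(478,115),(768,112),(728,190)]])
pr("cab top d",*[d(*q,90) for q in[(368,268),(262,432),(8,360),(137,213)]])
pr("drawer front d z78",*[d(*q,78) for q in[(390,290),(283,447)]])
pr("handle d z52",*[d(*q,52) for q in[(420,365),(372,447)]])
pr("balls s",*[s(*q,19) for q in[(427,290),(486,272),(535,320),(418,360),(393,418),(460,405),(505,370)]])
pr("balls d",*[d(*q,19) for q in[(540,100),(587,100),(622,110),(523,122),(606,128),(650,128)]])
pr("scoop lip s z5",*[s(*q,5) for q in[(218,92),(305,185)]]); pr("scoop bot back s z3",s(230,235,3))
pr("handle top s z120",s(128,65,120)); pr("handle top d z120",d(590,162,120))
pr("scoop lip d",*[d(*q,5) for q in[(490,228),(457,293)]])
pr("eraser",s(620,520,10)); pr("jar",s(560,90,60));
```

```text
mat s [510.0, 92.0] [696.0, 62.0] [678.0, -55.0] [494.0, -27.0]
mat d [494.0, -20.0] [513.0, 90.0] [694.0, 61.0] [679.0, -49.0]
tray s z44 [698.0, -115.0] [702.0, -229.0] [485.0, -128.0] [488.0, -236.0]
tray s z34 [478.0, -126.0] [485.0, -236.0]
tray d z44 [703.0, -225.0] [699.0, -115.0] [484.0, -228.0] [477.0, -105.0]
cab top d [653.0, 162.0] [633.0, 340.0] [818.0, 356.0] [834.0, 180.0]
drawer front d z78 [635.0, 164.0] [622.0, 335.0]
handle d z52 [594.0, 199.0] [585.0, 286.0]
balls s [639.0, -140.0] [674.0, -150.0] [675.0, -191.0] [607.0, -174.0] [574.0, -195.0] [608.0, -209.0] [641.0, -207.0]
balls d [678.0, -196.0] [641.0, -214.0] [608.0, -213.0] [676.0, -157.0] [610.0, -180.0] [576.0, -197.0]
scoop lip s z5 [634.0, 58.0] [635.0, -32.0]
scoop bot back s z3 [579.0, -34.0]
handle top s z120 [553.0, 18.0]
handle top d z120 [550.0, 13.0]
scoop lip d [645.0, -25.0] [632.0, 62.0]
eraser [634.0, -310.0]
jar [769.0, -97.0]
```

Request:
step_arm(increments=[[[6,1.5,1],[0,0,-1.5],35],[[12,3,3],[0,0,-3],35],[[18,5,5],[0,0,-5],35],[[24.2,6.5,8],[0,0,-6],35],[[24.2,6.5,8],[0,0,-6],35],[[24.2,6.5,8],[0,0,-6],35],[[24.2,6.5,8],[0,0,-6],35],[[24.2,6.5,8],[0,0,-6],35]])

```text
time_s: 1.1
eef_pos: [590.4, 240.8, 152.3]
ee_rot: [0.0, 0.67, 0.743, 0.0]
force: [-0.4, -0.0, -0.8]
grip_width: 0.351
grip_force: 0.0
```

```bash
cat >> h.py <<'E'
R0=R.from_matrix([[0,1,0],[1,0,0],[0,0,-1]])  # start tool
def st():
    s=ctrl.sense(); q=s["ee_rot"]; print("t",round(s["time_s"],2),"p",np.round(s["eef_pos"],1),"F",np.round(s["force"],1),"g",round(s["grip_width"],3),round(s["grip_force"],1),"q",np.round(s["joints"],2))
    return np.array(s["eef_pos"]),R.from_quat([q[1],q[2],q[3],q[0]])
def rows(p,r,targets):
    "increments (cm, deg) from pose p,r to world targets [(pos,R),...]"
    for P,Q in targets:
        print(np.round(r.inv().apply(np.array(P)-p)/10,2).tolist(),np.round((r.inv()*Q).as_rotvec(degrees=True),1).tolist())
E
python3 - <<'E'
from h import *
st(); c=snap("wrist","w0",scale=1.4); print(c["fx"],np.round(c["extrinsics"],3).tolist())
b=snap("scene")["img"]; b=b[80:200,120:270]
a=c["img"]
im=np.zeros((520,760,3),np.uint8); im[:384,:512]=a; im[:]=0
im[:,:]=0
cv2.imwrite("pics/w0.png",cv2.cvtColor(cv2.resize(a,(680,510)),cv2.COLOR_RGB2BGR))
E
```

```text
t 1.1 p [590.4 240.8 152.3] F [-0.4 -0.  -0.8] g 0.351 0.0 q [ 0.2   0.62  1.23 -0.    1.28  0.1 ]
337.4764957522412 [[0.995, 0.098, 0.035, 581.117], [0.104, -0.941, -0.322, 323.154], [0.002, 0.324, -0.946, 294.534], [0.0, 0.0, 0.0, 1.0]]
```

View pics/w0.png

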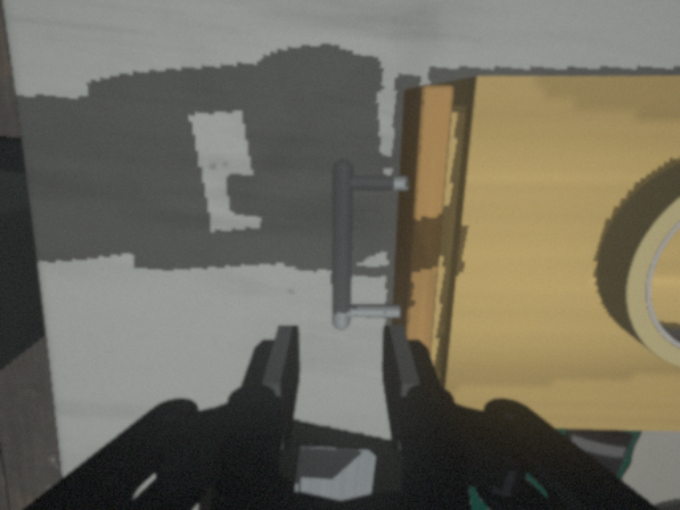

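The wrist view shows the handle bar running from (342,165) to (341,320) and nearly parallel to the image columns, with the drawer face to its right at x≈400.

Run:
```python
from h import *
c=ld("wrist"); k=512/680
a,b=[px2w(c,u*k,v*k,52) for u,v in((343,161),(341,326))]
print(a,b,(a+b)/2,np.linalg.norm(a-b),np.arctan2(-(a-b)[0],(a-b)[1]))
e,f=[px2w(c,u*k,v*k,90) for u,v in((478,76),(446,428))]; print(e,f,(e+f)/2,np.linalg.norm(e-f),np.arctan2(-(e-f)[0],(e-f)[1]))
p,r=st()
m=(a+b)/2; Q=R.from_euler('z',.1)*R0
rows(p,r,[([m[0],m[1],33],Q)])
```

```text
[585.96984253 293.7715474   52.        ] [595.13239376 195.99644016  52.        ] [590.55111815 244.88399378  52.        ] 98.20348233113907 0.09343759521477807
[638.09251673 339.1261317   90.        ] [657.05977615 159.61909693  90.        ] [647.57614644 249.37261431  90.        ] 180.5063225031318 0.10527242436688028
t 1.2 p [590.2 241.2 152. ] F [ 0.6 -0.1 -0.3] g 0.347 0.0 q [ 0.2   0.62  1.23 -0.    1.28  0.1 ]
[0.37, 0.06, 11.9] [0.1, -0.0, 0.2]
```

Request:
step_arm(increments=[[[0.35,0.05,4],[0,0,0],32],[[0.35,0.05,8],[0,0,0],32],[[0.35,0.05,11.5],[0,0,0],32],[[0.35,0.05,11.5],[0,0,0],32],[[0.35,0.05,11.5],[0,0,0],5],[[0.35,0.05,11.5],[0,0,0],5],[[0.35,0.05,11.5],[0,0,0],5],[[0.35,0.05,11.5],[0,0,0],5]], squeeze=30)

```text
time_s: 2.2
eef_pos: [590.3, 245.2, 36.7]
ee_rot: [0.0, 0.669, 0.743, 0.0]
force: [-0.1, -3.0, 3.9]
grip_width: 0.11
grip_force: 29.5
```

Request:
step_arm(increments=[[[0,-1,0],[0,0,0],5],[[0,-3,0],[0,0,0],5],[[0,-5.5,0],[0,0,0],5],[[0,-8,0],[0,0,0],5],[[0,-10,0],[0,0,0],5],[[0,-11.5,0],[0,0,0],5],[[0,-12,0],[0,0,0],5],[[0,-12,0],[0,0,0],5]])

```text
time_s: 3.2
eef_pos: [469.9, 233.9, 36.7]
ee_rot: [-0.001, 0.669, 0.743, 0.001]
force: [-1.4, 5.5, 4.1]
grip_width: 0.112
grip_force: 30.0
```

Request:
step_arm(increments=[[[0,-0.4,0],[0,0,0],5],[[0,-0.8,0],[0,0,0],5],[[0,-0.8,0],[0,0,0],5]])

```text
time_s: 3.58
eef_pos: [463.4, 233.3, 36.7]
ee_rot: [0.0, 0.669, 0.743, 0.002]
force: [4.5, 8.1, -0.5]
grip_width: 0.111
grip_force: 29.9
```

Request:
step_arm(increments=[[[0,0,0],[0,0,0],35],[[0,0,0],[0,0,0],35],[[0,0,0],[0,0,0],35],[[0,0,-4],[0,0,0],35],[[0,0,-8],[0,0,0],60],[[0,0,-13],[0,0,10],60],[[0,0,-16],[0,0,20],60],[[0,0,-16],[0,0,30],60]])

```text
time_s: 4.58
eef_pos: [463.6, 232.3, 198.6]
ee_rot: [0.001, 0.84, 0.542, 0.002]
force: [-0.8, 0.5, -0.7]
grip_width: 0.598
grip_force: 0.0
```

```bash
cat >> h.py <<'E'
def tool(yaw=0,pitch=0):
    "tool x ahead along yaw; pitch>0 = mouth up (tool leans back)"
    return R.from_euler('z',yaw)*R.from_euler('y',-pitch)*R.from_matrix([[1,0,0],[0,-1,0],[0,0,-1]])
E
python3 - <<'E'
from h import *
p,r=st(); rows(p,r,[([530,15,200],tool())])
E
```

```text
t 4.58 p [463.6 232.3 198.6] F [-0.8  0.5 -0.7] g 0.598 0.0 q [ 0.24  0.32  1.57 -0.    1.24  0.66]
[-17.07, 15.0, -0.13] [0.1, -0.2, 65.7]
```

Request:
step_arm(increments=[[[-3,3,0],[0,0,10],60],[[-6,6,0],[0,0,20],60],[[-9,9,0],[0,0,30],60],[[-12,12,0],[0,0,40],60],[[-15,14,0],[0,0,50],60],[[-17,15,0],[0,0,58],60],[[-17,15,0],[0,0,65.7],60],[[-17,15,0],[0,0,65.7],60]])

```text
time_s: 5.58
eef_pos: [530.6, 15.6, 196.1]
ee_rot: [-0.0, 1.0, 0.003, -0.0]
force: [-0.3, -0.2, -0.3]
grip_width: 0.602
grip_force: 0.0
```

Run:
```python
from h import *
st(); snap("wrist","w1",scale=1.4)
```

```text
t 5.58 p [530.6  15.6 196.1] F [-0.3 -0.2 -0.3] g 0.602 0.0 q [-0.19  0.36  1.53  0.    1.25  1.37]
```

View pics/w1.png

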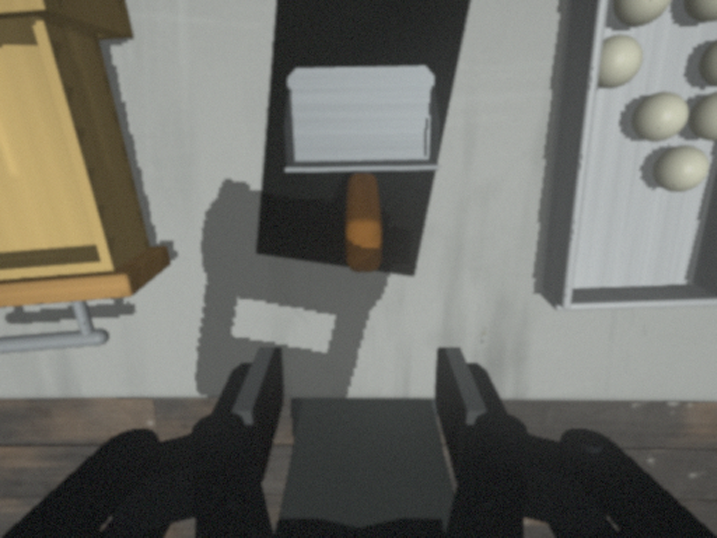

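The wrist view shows the scoop almost square to the tool: lip at (290–435, ~68), back-wall rim from (286,169) to (437,166), and handle top centred at about (364,245). The tray's left wall and near-left corner are at (568,303), and the drawer is open on the left.

Run:
```python
from h import *
c=ld("wrist"); k=1/1.4
g=lambda u,v,z:np.round(px2w(c,u*k,v*k,z),1)
print("lip",g(298,66,5),g(426,66,5)); print("lip corners",g(288,78,4),g(435,78,4))
print("back rim",g(286,170,41),g(437,167,41)); print("handle top",g(364,245,120))
print("mat near",g(258,253,3),g(415,274,3),"mat sides far",g(277,0,3),g(470,0,3))
print("tray left rim in/out", [g(*q) for q in((607,0,44),(596,0,44),(572,288,44),(563,306,44),(568,305,34),(717,300,34))])
print("tray floor left", g(606,100,4),g(580,285,4))
print("balls",[g(u,v,19) for u,v in((620,62),(660,116),(681,168))])
print("drawer", g(168,252,78),g(103,337,52),"edges",g(45,25,68),g(105,262,68))
```

```text
lip [638.1  55.1   5. ] [638.6 -27.6   5. ]
lip corners [630.9  62.    4. ] [631.6 -34.    4. ]
back rim [576.5  60.4  41. ] [578.9 -33.   41. ]
handle top [551.2  12.6 120. ]
mat near [511.   89.6   3. ] [495.3 -27.5   3. ] mat sides far [675.5  66.9   3. ] [676.1 -53.1   3. ]
tray left rim in/out [array([ 668.2, -118.7,   44. ]), array([ 668.2, -112.8,   44. ]), array([ 500.7, -126.5,   44. ]), array([ 487.7, -122.5,   44. ]), array([ 484.2, -130.5,   34. ]), array([ 488.9, -230.2,   34. ])]
tray floor left [ 618.1 -147.2    4. ] [ 487.8 -151.4    4. ]
balls [array([ 639.6, -144.3,   19. ]), array([ 608.3, -175.3,   19. ]), array([ 575.9, -195.9,   19. ])]
drawer [534.2 124.3  78. ] [466.6 185.3  52. ] edges [650.3 174.2  68. ] [524.6 166.4  68. ]
```

Run:
```python
from h import *
p,r=st(); Q=tool(.015,.2); P=np.array([560.2,12.8,64.4]); a=Q.apply([0,0,1])
rows(p,r,[(P-a*80,Q),(P-a*40,Q),(P,Q)])
```

```text
t 5.62 p [530.6  15.9 196.2] F [ 0.9 -0.1 -0.2] g 0.605 0.0 q [-0.19  0.36  1.53 -0.    1.25  1.37]
[1.37, 0.34, 5.34] [0.0, 11.5, -0.4]
[2.17, 0.34, 9.26] [0.0, 11.5, -0.4]
[2.96, 0.33, 13.18] [0.0, 11.5, -0.4]
```

Request:
step_arm(increments=[[[1,0.3,3],[0,6,-0.4],60],[[1.4,0.3,5.3],[0,11.5,-0.4],60],[[1.7,0.3,7],[0,11.5,-0.4],60],[[2.3,0.3,10],[0,11.5,-0.4],60],[[2.95,0.3,13.1],[0,11.5,-0.4],60],[[2.95,0.3,13.1],[0,11.5,-0.4],60],[[2.95,0.3,13.1],[0,11.5,-0.4],60]])

```text
time_s: 6.5
eef_pos: [560.6, 13.1, 66.4]
ee_rot: [-0.0, 0.995, 0.007, 0.101]
force: [-1.3, -0.5, 0.7]
grip_width: 0.603
grip_force: 0.0
```

Request:
step_arm(increments=[[[0,0,0],[0,0,0],5],[[0,0,0],[0,0,0],5],[[0,0,0],[0,0,0],5],[[0,0,0],[0,0,0],5],[[0,0,0],[0,0,0],5],[[0,0,0],[0,0,0],5]], squeeze=80)

```text
time_s: 7.25
eef_pos: [560.6, 12.9, 66.2]
ee_rot: [-0.0, 0.995, 0.006, 0.101]
force: [-2.3, 0.9, 7.9]
grip_width: 0.204
grip_force: 77.8
```

Run:
```python
from h import *
p,r=st(); print(r.as_matrix().round(3).tolist())
np.savez("grasp.npz",p=p,q=r.as_quat())
```

```text
t 7.25 p [560.6  12.9  66.2] F [-2.3  0.9  7.9] g 0.204 77.8 q [-0.21  0.49  1.74  0.06  0.72  1.31]
[[0.98, 0.012, 0.201], [0.012, -1.0, 0.001], [0.201, 0.001, -0.98]]
```

```bash
cat >> h.py <<'E'
G=(np.array([-46.8,-0.6,63.2]),R.from_euler('y',0)*tool(0,.2)) # tool in scoop frame
LIP=np.array([31,0,0])
def scoop(pos,yaw=0,pitch=0,pt=(0,0,0)):
    "TCP pose that puts scoop-frame point pt at world pos; pitch>0 mouth up"
    S=R.from_euler('z',yaw)*R.from_euler('y',-pitch); o=np.array(pos)-S.apply(pt)
    return o+S.apply(G[0]),S*G[1]
def where(p,r):
    S=r*G[1].inv(); o=p-S.apply(G[0]); print("scoop o",o.round(1),"lip",(o+S.apply(LIP)).round(1),"ypr",S.as_euler('ZYX').round(3)); return o,S
TC=np.array([591.5,-176.5,0]); TY=.047
def tl(x,y,z): return TC+R.from_euler('z',TY).apply([x,y,0])+[0,0,z]
E
python3 - <<'E'
from h import *
p,r=st(); where(p,r)
rows(p,r,[scoop([607.4,13.5,85],.012),scoop(tl(-69,0,85),TY),scoop(tl(-69,0,62),TY)])
E
```

```text
t 7.25 p [560.6  12.9  66.2] F [-2.3  0.9  7.9] g 0.204 77.8 q [-0.21  0.49  1.74  0.06  0.72  1.31]
scoop o [607.5  14.    3.1] lip [638.5  14.4   3.2] ypr [ 0.012 -0.002 -0.001]
[1.65, 0.07, -8.03] [0.1, -0.1, 0.0]
[-6.89, 19.45, -9.76] [0.5, -0.1, -1.9]
[-7.36, 19.45, -7.5] [0.5, -0.1, -1.9]
```

Request:
step_arm(increments=[[[0.8,0,-4],[0,0,0],5],[[1.6,0,-8],[0,0,0],5],[[0,4,-8.5],[0,0,0],5],[[-2,8,-9],[0,0,-0.5],5],[[-4,12,-9.3],[0,0,-1],5],[[-6,16.5,-9.6],[0.3,0,-1.5],5],[[-7,19.5,-9],[0.4,0,-1.9],5],[[-7.3,19.5,-7.8],[0.4,0,-1.9],5]])

```text
time_s: 8.25
eef_pos: [475.0, -184.8, 127.1]
ee_rot: [-0.002, 0.995, 0.022, 0.1]
force: [1.9, 1.3, -1.5]
grip_width: 0.196
grip_force: 78.9
```

Request:
step_arm(increments=[[[0,0,0],[0,0,0],5],[[0,0,0],[0,0,0],5]])

```text
time_s: 8.5
eef_pos: [475.8, -182.1, 127.5]
ee_rot: [-0.002, 0.995, 0.024, 0.1]
force: [-0.5, 0.4, -1.5]
grip_width: 0.2
grip_force: 78.7
```

Run:
```python
from h import *
where(*st()); snap("wrist","w2",scale=1.55); snap("scene")
```

```text
t 8.5 p [ 475.8 -182.1  127.5] F [-0.5  0.4 -1.5] g 0.2 78.7 q [-0.66  0.3   1.82  0.17  0.87  0.76]
scoop o [ 522.6 -179.3   64.3] lip [ 553.5 -177.9   64.3] ypr [ 0.047 -0.001 -0.   ]
```

View pics/w2.png

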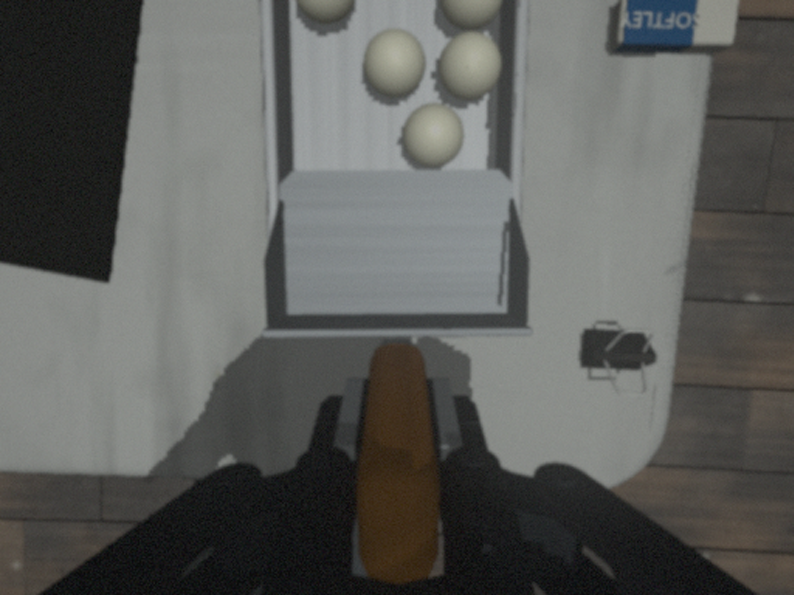

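The tray runs parallel to the image columns, with rim edges near x=264 and x=526. The pan lies between them, with lip corners at (280,182) and (512,182). The nearest ball is at (433,135), just ahead of the lip.

Run:
```python
from h import *
c=ld("wrist"); k=1/1.55
g=lambda u,v,z:px2w(c,u*k,v*k,z)
iv=R.from_euler('z',-TY)
def loc(q): return np.round(iv.apply(q-TC),1)
for v in(20,100,150): print(v,"outer rim",loc(g(264,v,44)),loc(g(525.5,v,44)))
print("lip",loc(g(280,184,66)),loc(g(512,184,66)),loc(g(396,170,66)),"back",loc(g(266,330,102)),loc(g(530,329,102)))
print("balls",[loc(g(u,v,19)) for u,v in((433,135),(394,64),(470,66))])
# far wall end from scene, near wall
a=ld("scene")["img"]; print(c["cx"]*1.55)
s=ld("scene"); L=lambda u,v,z:loc(px2w(s,170+u/4.25,170+v/4.25,z)); print("far",L(483,185,44),L(622,315,44),"near",L(168,405,34),L(302,550,34))
```

```text
20 outer rim [25.9 56.3 44. ] [ 26.1 -55.5  44. ]
100 outer rim [-6.6 57.6 44. ] [ -6.5 -56.8  44. ]
150 outer rim [-27.8  58.3  44. ] [-27.6 -57.6  44. ]
lip [-44.3  46.9  66. ] [-44.2 -47.4  66. ] [-38.7  -0.3  66. ] back [-97.8  45.4 102. ] [-97.3 -47.6 102. ]
balls [array([-16.8, -18.2,  19. ]), array([15.9,  0.9, 19. ]), array([ 15. , -35.6,  19. ])]
397.2333701038914
far [108.9  56.   44. ] [107.9 -57.2  44. ] near [-111.2   55.7   34. ] [-109.4  -54.4   34. ]
```

Run:
```python
from h import *
p,r=st()
rows(p,r,[scoop(tl(-39,.8,z),TY,-.02,LIP) for z in(30,12,4.3)])
```

```text
t 8.6 p [ 475.9 -182.4  127.7] F [-0.9  0.6 -1.6] g 0.201 78.7 q [-0.66  0.3   1.82  0.17  0.87  0.76]
[-0.63, -0.07, 3.23] [0.0, -1.2, 0.0]
[-0.99, -0.07, 5.0] [0.0, -1.2, 0.0]
[-1.15, -0.07, 5.75] [0.0, -1.2, 0.0]
```

Request:
step_arm(increments=[[[-0.3,-0.07,1.6],[0,-0.6,0],5],[[-0.6,-0.07,3.2],[0,-1.2,0],5],[[-0.95,-0.07,4.6],[0,-1.2,0],5],[[-1.1,-0.07,5.4],[0,-1.2,0],5],[[-1.1,-0.07,5.7],[0,-1.2,0],5],[[-1.1,-0.07,5.7],[0,-1.2,0],5]])

```text
time_s: 9.35
eef_pos: [476.3, -182.5, 69.5]
ee_rot: [-0.002, 0.996, 0.023, 0.09]
force: [-0.4, -0.1, -2.3]
grip_width: 0.199
grip_force: 78.8
```

Run:
```python
from h import *
p,r=st(); where(p,r)
rows(p,r,[scoop(tl(x,.8,4.3),TY,-.02,LIP) for x in(-10,20,50,70,85)])
```

```text
t 9.35 p [ 476.3 -182.5   69.5] F [-0.4 -0.1 -2.3] g 0.199 78.8 q [-0.66  0.41  1.86  0.17  0.75  0.75]
scoop o [ 521.8 -179.8    5.3] lip [ 552.7 -178.4    4.7] ypr [ 0.046  0.02  -0.001]
[2.83, -0.08, 0.56] [0.1, -0.0, -0.0]
[5.78, -0.08, 1.09] [0.1, -0.0, -0.0]
[8.73, -0.08, 1.63] [0.1, -0.0, -0.0]
[10.7, -0.09, 1.99] [0.1, -0.0, -0.0]
[12.18, -0.09, 2.26] [0.1, -0.0, -0.0]
```

Request:
step_arm(increments=[[[1,0,0.24],[0,0,0],5],[[2,0,0.42],[0,0,0],5],[[3,0,0.6],[0,0,0],5],[[4,0,0.78],[0,0,0],5],[[5,0,0.96],[0,0,0],5],[[6,0,1.14],[0,0,0],5],[[7,0,1.32],[0,0,0],5],[[8,0,1.5],[0,0,0],5]])

```text
time_s: 10.35
eef_pos: [558.1, -178.6, 68.9]
ee_rot: [-0.002, 0.996, 0.023, 0.09]
force: [-4.2, -0.6, 4.0]
grip_width: 0.201
grip_force: 79.7
```

Run:
```python
from h import *
p,r=st(); where(p,r); snap("wrist","w3",scale=1.3)
rows(p,r,[scoop(tl(x,.8,4.3),TY,-.02,LIP) for x in(50,70,85)])
```

```text
t 10.35 p [ 558.1 -178.6   68.9] F [-4.2 -0.6  4. ] g 0.201 79.7 q [-0.55  0.54  1.63  0.14  0.82  0.88]
scoop o [ 603.5 -175.9    4.8] lip [ 634.5 -174.5    4.1] ypr [ 0.046  0.02  -0.001]
[0.69, -0.07, 0.11] [0.0, 0.0, -0.0]
[2.66, -0.08, 0.47] [0.0, 0.0, -0.0]
[4.13, -0.08, 0.74] [0.0, 0.0, -0.0]
```

View pics/w3.png

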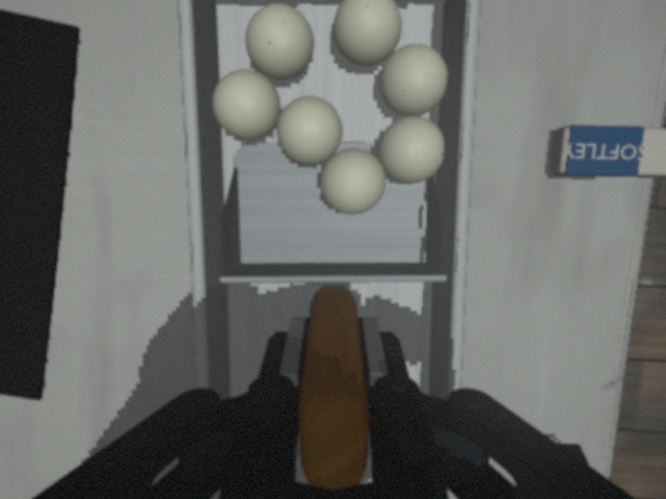

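The push works: one ball is in the pan at (352,180) and two are on the lip at (309,130) and (411,150). The other four are between the lip and the far wall.

Request:
step_arm(increments=[[[0.6,0,0.1],[0,0,0],5],[[1.2,0,0.2],[0,0,0],5],[[1.8,0,0.32],[0,0,0],5],[[2.4,0,0.43],[0,0,0],5],[[3,0,0.54],[0,0,0],5],[[3.3,0,0.59],[0,0,0],5]])

```text
time_s: 11.15
eef_pos: [591.1, -176.9, 68.9]
ee_rot: [-0.002, 0.996, 0.023, 0.089]
force: [-8.3, -0.0, 7.3]
grip_width: 0.202
grip_force: 80.3
```

Run:
```python
from h import *
p,r=st(); where(p,r); snap("wrist","w4",scale=1.3)
```

```text
t 11.15 p [ 591.1 -176.9   68.9] F [-8.3 -0.   7.3] g 0.202 80.3 q [-0.52  0.6   1.54  0.13  0.86  0.93]
scoop o [ 636.5 -174.2    4.8] lip [ 667.4 -172.8    4.1] ypr [ 0.046  0.021 -0.   ]
```

View pics/w4.png

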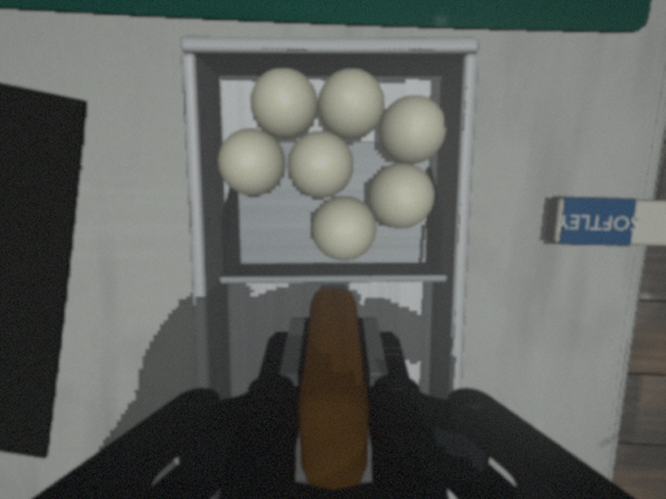

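Four balls are now over the pan or lip, and three sit against the far end with about 29 mm left. I'll push a little further.

Request:
step_arm(increments=[[[0.5,0,0.09],[0,0,0],5],[[1,0,0.18],[0,0,0],5],[[1.5,0,0.27],[0,0,0],5],[[1.5,0,0.27],[0,0,0],5]])

```text
time_s: 11.7
eef_pos: [603.4, -176.7, 70.6]
ee_rot: [-0.002, 0.996, 0.024, 0.086]
force: [-27.5, -0.4, 25.6]
grip_width: 0.198
grip_force: 83.4
```

Run:
```python
from h import *
p,r=st(); o,S=where(p,r); snap("wrist","w5",crop=(130,0,390,230),scale=2)
```

```text
t 11.7 p [ 603.4 -176.7   70.6] F [-27.5  -0.4  25.6] g 0.198 83.4 q [-0.51  0.62  1.49  0.12  0.89  0.95]
scoop o [ 648.3 -173.9    6.2] lip [ 679.3 -172.4    5.4] ypr [ 0.048  0.027 -0.   ]
```

View pics/w5.png

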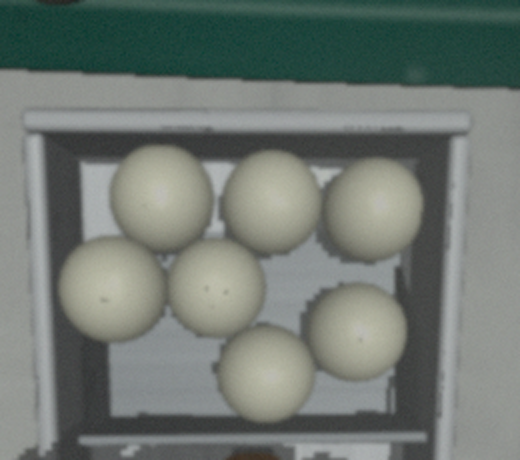

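Run:
```python
from h import *
p=np.array([591.1,-176.9,68.9]); r=tool(.046,.179); p=p+r.apply([15,0,2.7]); print(p)
B=(-31,0,0)
T=[(16,5,0),(8,5,.1),(2,6,.22),(-4,7,.34),(-8,8,.42),(-8,30,.42),(-8,55,.42),(-8,80,.42)]
rows(p,r,[scoop(tl(x,.8,z),TY,q,B) for x,z,q in T])
```

```text
[ 606.32493449 -176.19915862   68.91382458]
[-1.45, -0.06, -0.19] [0.0, 1.2, -0.1]
[-2.89, -0.06, -0.26] [0.0, 6.9, -0.1]
[-4.22, -0.06, -0.29] [0.0, 13.8, -0.1]
[-5.53, -0.05, -0.23] [0.0, 20.7, -0.1]
[-6.37, -0.05, -0.17] [0.0, 25.3, -0.1]
[-5.98, -0.05, -2.34] [0.0, 25.3, -0.1]
[-5.54, -0.05, -4.8] [0.0, 25.3, -0.1]
[-5.09, -0.05, -7.26] [0.0, 25.3, -0.1]
```

Request:
step_arm(increments=[[[-1.45,0,-0.19],[0,1.2,0],5],[[-2.2,0,-0.23],[0,4,0],5],[[-2.9,0,-0.26],[0,7,0],5],[[-4.2,0,-0.29],[0,13.8,0],5],[[-5.5,0,-0.25],[0,20.7,0],5],[[-6.4,0,-0.2],[0,25.3,0],5],[[-6.4,0,-0.2],[0,25.3,0],5]])

```text
time_s: 12.62
eef_pos: [541.8, -179.2, 58.3]
ee_rot: [-0.007, 0.952, 0.021, 0.305]
force: [0.4, -0.2, -2.8]
grip_width: 0.2
grip_force: 78.8
```

Request:
step_arm(increments=[[[0.15,0,-0.7],[0,0,0],5],[[0.4,0,-2.1],[0,0,0],5],[[0.8,0,-4.6],[0,0,0],5],[[1.3,0,-7],[0,0,0],5],[[1.3,0,-7],[0,0,0],5]])

```text
time_s: 13.25
eef_pos: [513.2, -181.2, 125.5]
ee_rot: [-0.005, 0.952, 0.022, 0.306]
force: [0.4, -0.4, -2.4]
grip_width: 0.2
grip_force: 78.8
```

```bash
cat >> h.py <<'E'
def balls(c,rmin=14,rmax=34):
    g=cv2.GaussianBlur(cv2.cvtColor(np.ascontiguousarray(c["img"]),cv2.COLOR_RGB2GRAY),(5,5),1)
    h=cv2.HoughCircles(g,cv2.HOUGH_GRADIENT,1.2,28,param1=90,param2=18,minRadius=rmin,maxRadius=rmax)
    out=[]
    for x,y,rr in (h[0] if h is not None else []):
        m=np.zeros(g.shape,np.uint8); cv2.circle(m,(int(x),int(y)),int(rr*.6),1,-1); px=c["img"][m>0].astype(float)
        if px.size and px.mean()>110 and (px[:,0]-px[:,2]).mean()>8: out.append((round(float(x)),round(float(y)),round(float(rr)),px.mean(0).round().tolist()))
    return out
E
python3 - <<'E'
from h import *
p,r=st(); where(p,r); c=snap("wrist","w6",scale=1.3); print(balls(c))
E
```

```text
t 13.25 p [ 513.2 -181.2  125.5] F [ 0.4 -0.4 -2.4] g 0.2 78.8 q [-0.76  0.27  2.01  0.88  0.58  0.07]
scoop o [ 581.7 -177.6   87.1] lip [ 609.9 -176.3   99.8] ypr [ 0.047 -0.423 -0.003]
[(309, 184, 24, [160.0, 161.0, 145.0]), (224, 82, 14, [160.0, 161.0, 145.0]), (199, 190, 28, [151.0, 152.0, 137.0]), (257, 184, 23, [163.0, 164.0, 148.0]), (259, 86, 22, [137.0, 138.0, 124.0]), (280, 142, 24, [156.0, 157.0, 142.0])]
```

View pics/w6.png

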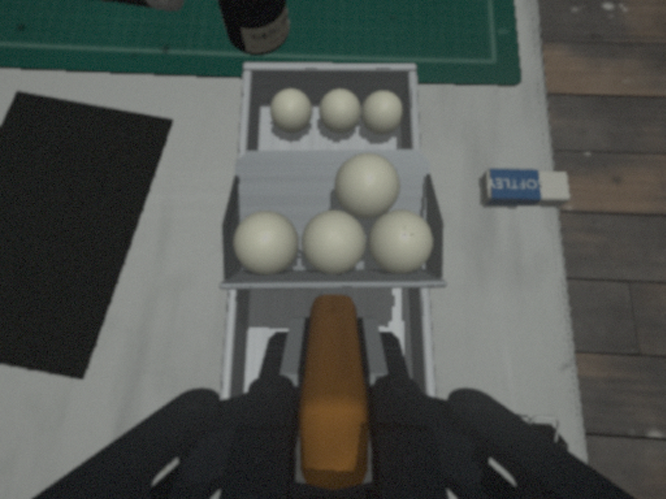

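Four balls are in the pan and three are left at the far end of the tray. Now I'll carry these to the drawer.

```bash
cat >> h.py <<'E'
DY=.103; H=np.array([463.2,232.5,0])
def dr(x,z,y=0): return H+R.from_euler('z',DY).apply([x,y,0])+[0,0,z]
E
python3 - <<'E'
from h import *
p,r=st(); a=dr(125,150); b=tl(18,0,150)
T=[scoop(tl(18,.8,130),TY,.42,LIP)]+[scoop(b+(a-b)*t,TY+(DY-TY)*t,.42,LIP) for t in(.06,.15,.25,.35,.45,.55,.65,.75,.85,.94,1)]
rows(p,r,T[:8]); 
p,r=T[7]; print(); rows(p,r,T[8:])
E
```

```text
t 13.3 p [ 513.  -180.8  124.4] F [-0.6  0.1 -3.2] g 0.201 78.7 q [-0.76  0.28  2.01  0.88  0.57  0.07]
[1.82, -0.08, -2.58] [0.1, -0.1, 0.0]
[2.98, -2.49, -4.22] [0.2, -0.1, -0.1]
[2.96, -6.24, -4.24] [0.4, -0.1, -0.4]
[2.95, -10.4, -4.26] [0.6, -0.1, -0.6]
[2.93, -14.56, -4.28] [0.8, -0.1, -0.9]
[2.92, -18.72, -4.3] [1.0, -0.1, -1.2]
[2.9, -22.88, -4.32] [1.1, -0.1, -1.4]
[2.89, -27.05, -4.34] [1.3, -0.1, -1.7]

[0.11, -4.16, 0.08] [0.2, -0.0, -0.3]
[0.22, -8.32, 0.15] [0.4, 0.0, -0.5]
[0.31, -12.06, 0.22] [0.5, 0.0, -0.8]
[0.38, -14.56, 0.27] [0.7, -0.0, -0.9]
```

Request:
step_arm(increments=[[[1.8,-0.1,-2.6],[0,0,0],5],[[3,-2.5,-4.2],[0.2,0,-0.1],5],[[3,-6.2,-4.2],[0.4,0,-0.4],5],[[3,-10.4,-4.3],[0.6,0,-0.6],5],[[2.9,-14.6,-4.3],[0.8,0,-0.9],5],[[2.9,-18.7,-4.3],[1,0,-1.2],5],[[2.9,-22.9,-4.3],[1.1,0,-1.4],5],[[2.9,-27,-4.3],[1.3,0,-1.7],5]])

```text
time_s: 14.3
eef_pos: [498.5, 90.9, 174.6]
ee_rot: [-0.014, 0.952, 0.04, 0.304]
force: [0.6, 0.1, -2.6]
grip_width: 0.2
grip_force: 78.8
```

Request:
step_arm(increments=[[[0.1,-4.2,0.1],[0.2,0,-0.3],5],[[0.2,-8.3,0.15],[0.4,0,-0.5],5],[[0.3,-12,0.2],[0.5,0,-0.8],5],[[0.4,-14.6,0.3],[0.7,0,-0.9],5],[[0.4,-14.6,0.3],[0.7,0,-0.9],5],[[0.4,-14.6,0.3],[0.7,0,-0.9],5]])

```text
time_s: 15.05
eef_pos: [491.3, 234.9, 174.6]
ee_rot: [-0.016, 0.951, 0.049, 0.304]
force: [-0.1, 0.2, -2.5]
grip_width: 0.2
grip_force: 78.9
```

Run:
```python
from h import *
p,r=st(); where(p,r); print(dr(125,150)); print(balls(snap("wrist")))
T=[scoop(dr(125,z),DY,q,LIP) for z,q in((120,.42),(85,.42),(70,.3),(62,.15),(55,0),(50,-.12),(50,-.25),(50,-.38),(50,-.5),(50,-.63),(50,-.76),(50,-.9))]
rows(p,r,T[:6]);p,r=T[5];print();rows(p,r,T[6:])
```

```text
t 15.05 p [491.3 234.9 174.6] F [-0.1  0.2 -2.5] g 0.2 78.9 q [ 0.28  0.18  1.97 -0.27  0.39  1.96]
scoop o [559.4 242.6 136. ] lip [587.5 245.5 148.6] ypr [ 0.103 -0.419  0.001]
[587.5375235  245.35224693 150.        ]
[(203, 185, 23, [168.0, 169.0, 153.0]), (254, 185, 24, [167.0, 167.0, 151.0]), (303, 193, 29, [146.0, 146.0, 132.0]), (274, 140, 27, [162.0, 162.0, 147.0])]
[-1.67, 0.01, 2.33] [-0.1, 0.0, -0.0]
[-3.7, 0.01, 5.18] [-0.1, 0.0, -0.0]
[-3.6, 0.02, 5.7] [-0.1, -6.8, -0.0]
[-2.74, 0.01, 5.63] [-0.1, -15.4, -0.0]
[-1.73, 0.01, 5.7] [-0.1, -24.0, -0.0]
[-0.85, 0.01, 5.85] [-0.1, -30.9, -0.0]

[1.06, 0.0, -0.76] [-0.0, -7.4, 0.0]
[2.2, 0.0, -1.38] [0.0, -14.9, 0.0]
[3.33, 0.0, -1.81] [-0.0, -21.8, 0.0]
[4.59, 0.0, -2.12] [0.0, -29.2, 0.0]
[5.88, 0.0, -2.27] [0.0, -36.7, 0.0]
[7.28, 0.0, -2.24] [0.0, -44.7, 0.0]
```

Request:
step_arm(increments=[[[-1.7,0,2.3],[0,0,0],5],[[-3.7,0,5.2],[0,0,0],5],[[-3.6,0,5.7],[0,-6.8,0],5],[[-2.75,0,5.63],[0,-15.4,0],5],[[-1.75,0,5.7],[0,-24,0],5],[[-0.85,0,5.85],[0,-30.9,0],5]])

```text
time_s: 15.85
eef_pos: [519.7, 237.2, 123.8]
ee_rot: [-0.003, 0.998, 0.051, 0.04]
force: [-0.0, 0.2, -3.5]
grip_width: 0.201
grip_force: 79.0
```

Request:
step_arm(increments=[[[1.05,0,-0.75],[0,-7.4,0],5],[[2.2,0,-1.4],[0,-14.9,0],5],[[3.3,0,-1.8],[0,-21.8,0],5],[[4.6,0,-2.1],[0,-29.2,0],5],[[5.9,0,-2.25],[0,-36.7,0],5],[[7.3,0,-2.25],[0,-44.7,0],5],[[7.3,0,-2.25],[0,-44.7,0],5],[[7.3,0,-2.25],[0,-44.7,0],5]])

```text
time_s: 16.85
eef_pos: [589.3, 244.8, 151.9]
ee_rot: [0.016, 0.939, 0.049, -0.34]
force: [-0.3, -0.4, -1.0]
grip_width: 0.202
grip_force: 79.3
```

Run:
```python
from h import *
p,r=st(); where(p,r); print(balls(snap("wrist")))
T=[scoop(dr(125,z),DY,q,LIP) for z,q in((50,-.9),(70,-.75),(95,-.6),(120,-.42),(140,-.24),(150,-.1))]
rows(p,r,T)
```

```text
t 16.85 p [589.3 244.8 151.9] F [-0.3 -0.4 -1. ] g 0.202 79.3 q [0.19 1.1  0.5  0.07 2.23 1.68]
scoop o [569.2 243.5  75.9] lip [588.5 245.5  51.7] ypr [0.105 0.895 0.003]
[(377, 281, 17, [175.0, 174.0, 162.0])]
[0.07, -0.01, 0.16] [-0.1, -0.3, 0.1]
[-2.3, -0.01, -0.34] [-0.1, 8.3, 0.1]
[-4.83, -0.02, -1.08] [-0.1, 16.9, 0.1]
[-7.29, -0.02, -1.41] [-0.1, 27.2, 0.0]
[-9.13, -0.02, -1.24] [-0.1, 37.5, 0.0]
[-9.99, -0.02, -0.62] [-0.1, 45.6, 0.0]
```

Force is down by about 1.2 N (4 × 30 g), so the balls are out. I'll raise the scoop and check the drawer.

Request:
step_arm(increments=[[[0,0,0],[0,0,0],5],[[-2.3,0,-0.35],[0,8.3,0],5],[[-4.8,0,-1.1],[0,16.9,0],5],[[-7.3,0,-1.4],[0,27.2,0],5],[[-9.1,0,-1.25],[0,37.5,0],5],[[-10,0,-0.6],[0,45.6,0],5]])

```text
time_s: 17.65
eef_pos: [515.2, 237.5, 223.5]
ee_rot: [-0.004, 0.997, 0.052, 0.054]
force: [0.5, 0.4, -1.5]
grip_width: 0.201
grip_force: 79.2
```

Run:
```python
from h import *
p,r=st(); where(p,r); c=snap("side"); e=snap("scene"); w=snap("wrist")
print("w",balls(w)); 
im=np.zeros((480,780,3),np.uint8)
x,y=map(int,w2px(c,dr(100,30))); im[:480,:390]=cv2.resize(c["img"][y-80:y+80,x-65:x+65],(390,480))
x,y=map(int,w2px(e,tl(40,0,10))); im[:480,390:]=cv2.resize(e["img"][y-80:y+80,x-65:x+65],(390,480)); print(x-65,y-80)
cv2.imwrite("pics/c1.png",im[:,:,::-1])
b=tl(-38,.8,150); a=dr(125,150)
T=[scoop(a+(b-a)*t,DY+(TY-DY)*t,.0,LIP) for t in(.06,.16,.28,.4,.52,.64,.76,.88,.96,1)]
rows(p,r,T[:6]);p,r=T[5];print();rows(p,r,T[6:]+[scoop(tl(-38,.8,64),TY,0,LIP)])
```

```text
t 17.65 p [515.2 237.5 223.5] F [ 0.5  0.4 -1.5] g 0.201 79.2 q [ 0.23  0.36  1.46 -0.01  1.22  1.7 ]
scoop o [555.7 242.5 156.3] lip [586.4 245.7 153.4] ypr [0.104 0.092 0.002]
w [(259, 57, 17, [171.0, 171.0, 154.0])]
211 171
[-1.08, 2.5, 0.92] [-0.2, 5.3, 0.2]
[-1.85, 6.62, 0.82] [-0.2, 5.3, 0.5]
[-2.78, 11.58, 0.71] [-0.3, 5.3, 0.9]
[-3.7, 16.53, 0.6] [-0.3, 5.3, 1.3]
[-4.63, 21.48, 0.49] [-0.4, 5.3, 1.7]
[-5.55, 26.43, 0.38] [-0.5, 5.3, 2.1]

[-0.73, 4.98, -0.15] [-0.1, 0.0, 0.4]
[-1.47, 9.97, -0.3] [-0.2, 0.0, 0.8]
[-1.95, 13.29, -0.4] [-0.2, -0.0, 1.0]
[-2.2, 14.95, -0.45] [-0.2, 0.0, 1.1]
[-3.91, 14.95, 7.98] [-0.2, 0.0, 1.1]
```

View pics/c1.png

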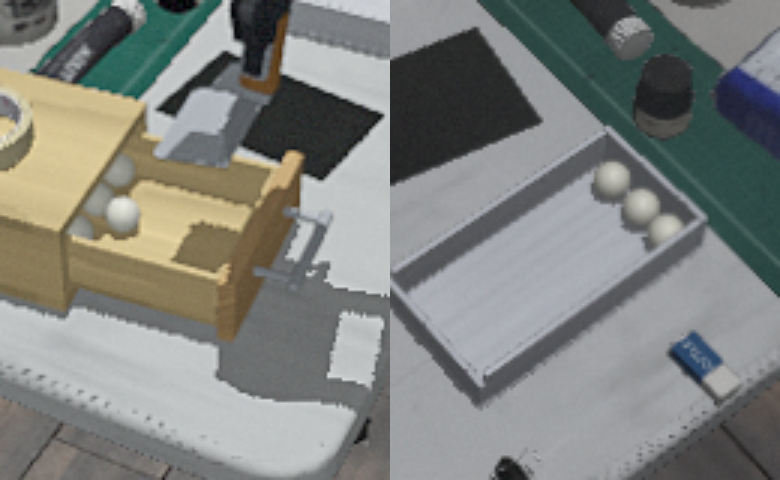

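Four balls are at the back of the drawer, and three sit in a row against the tray's far end. Next is the second scoop.

Request:
step_arm(increments=[[[-1.1,2.5,0.9],[-0.2,5.3,0.2],5],[[-1.85,6.6,0.8],[-0.2,5.3,0.5],5],[[-2.8,11.6,0.7],[-0.3,5.3,0.9],5],[[-3.7,16.5,0.6],[-0.3,5.3,1.3],5],[[-4.6,21.5,0.5],[-0.4,5.3,1.7],5],[[-5.55,26.4,0.4],[-0.5,5.3,2.1],5]])

```text
time_s: 18.55
eef_pos: [489.6, -32.7, 211.4]
ee_rot: [-0.002, 0.995, 0.033, 0.095]
force: [0.5, -1.0, -2.0]
grip_width: 0.202
grip_force: 79.3
```

Request:
step_arm(increments=[[[-0.7,5,-0.15],[-0.1,0,0.4],5],[[-1.5,10,-0.3],[-0.2,0,0.8],5],[[-1.95,13.3,-0.4],[-0.2,0,1],5],[[-2.2,14.95,-0.45],[-0.2,0,1.1],5],[[-2.8,14.95,3],[-0.2,0,1.1],5],[[-3.9,14.95,8],[-0.2,0,1.1],5],[[-3.9,14.95,8],[-0.2,0,1.1],5],[[-3.9,14.95,8],[-0.2,0,1.1],5]])

```text
time_s: 19.55
eef_pos: [477.3, -181.9, 127.0]
ee_rot: [-0.001, 0.995, 0.023, 0.096]
force: [-0.2, -0.1, -2.3]
grip_width: 0.199
grip_force: 79.1
```

Run:
```python
from h import *
p,r=st(); o,S=where(p,r); print(R.from_euler('z',-TY).apply(o+S.apply(LIP)-TC).round(1))
T=[scoop(tl(x,.8,z),TY,-.02,LIP) for x,z in((-25,40),(0,15),(20,5.5),(30,4.3),(50,4.2),(65,4.2),(76,4.2),(76,4.2))]
rows(p,r,T)
```

```text
t 19.55 p [ 477.3 -181.9  127. ] F [-0.2 -0.1 -2.3] g 0.199 79.1 q [-0.66  0.31  1.81  0.16  0.87  0.77]
scoop o [ 523.5 -179.4   63.4] lip [ 554.5 -177.9   63.2] ypr [ 0.047  0.008 -0.003]
[-37.    0.3  63.2]
[0.83, -0.03, 2.43] [0.2, -0.7, 0.0]
[2.81, -0.04, 5.36] [0.2, -0.7, 0.0]
[4.59, -0.04, 6.67] [0.2, -0.7, 0.0]
[5.55, -0.05, 6.98] [0.2, -0.7, 0.0]
[7.51, -0.05, 7.38] [0.2, -0.7, 0.0]
[8.98, -0.05, 7.66] [0.2, -0.7, 0.0]
[10.06, -0.05, 7.87] [0.2, -0.7, 0.0]
[10.06, -0.05, 7.87] [0.2, -0.7, 0.0]
```

Request:
step_arm(increments=[[[0.8,0,2.4],[0,-0.7,0],5],[[2.8,0,5.2],[0,-0.7,0],5],[[4.6,0,6.5],[0,-0.7,0],5],[[5.6,0,6.9],[0,-0.7,0],5],[[7.5,0,7.35],[0,-0.7,0],5],[[9,0,7.64],[0,-0.7,0],5],[[10,0,7.84],[0,-0.7,0],5],[[10,0,7.84],[0,-0.7,0],5]])

```text
time_s: 20.55
eef_pos: [590.7, -177.1, 69.2]
ee_rot: [-0.0, 0.996, 0.023, 0.091]
force: [1.7, -0.5, 3.5]
grip_width: 0.204
grip_force: 79.9
```

Request:
step_arm(increments=[[[0.5,0,0.1],[0,0,0],5],[[1,0,0.19],[0,0,0],5],[[1.4,0,0.26],[0,0,0],5],[[1.8,0,0.33],[0,0,0],5]])

```text
time_s: 21.05
eef_pos: [607.4, -176.5, 69.6]
ee_rot: [-0.0, 0.996, 0.023, 0.089]
force: [-13.4, -0.1, 16.4]
grip_width: 0.206
grip_force: 82.4
```

Run:
```python
from h import *
p,r=st(); o,S=where(p,r); print(R.from_euler('z',-TY).apply(o+S.apply(LIP)-TC).round(1))
c=snap("wrist","w7",scale=1.3)
for b in balls(c): print(b[:3],R.from_euler('z',-TY).apply(px2w(c,b[0],b[1],20)-TC).round(1))
```

```text
t 21.05 p [ 607.4 -176.5   69.6] F [-13.4  -0.1  16.4] g 0.206 82.4 q [-0.5   0.62  1.48  0.12  0.88  0.95]
scoop o [ 652.8 -174.     5.5] lip [ 683.7 -172.6    4.8] ypr [ 0.046  0.021 -0.004]
[92.3 -0.4  4.8]
(317, 106, 23) [ 92.5 -37.2  20. ]
(267, 106, 27) [92.6 -7.8 20. ]
(205, 106, 24) [92.5 28.7 20. ]
```

Request:
step_arm(increments=[[[0.4,0,0.07],[0,0,0],5],[[0.8,0,0.14],[0,0,0],5],[[1.1,0,0.18],[0,0,0],5],[[1.1,0,0.18],[0,0,0],5]])

```text
time_s: 21.6
eef_pos: [618.7, -175.9, 69.5]
ee_rot: [-0.0, 0.996, 0.023, 0.09]
force: [-8.8, -0.3, 12.6]
grip_width: 0.197
grip_force: 81.6
```

Run:
```python
from h import *
p,r=st(); o,S=where(p,r); print(R.from_euler('z',-TY).apply(o+S.apply(LIP)-TC).round(1))
c=snap("wrist","w8",scale=1.3)
for b in balls(c): print(b[:3],R.from_euler('z',-TY).apply(px2w(c,b[0],b[1],20)-TC).round(1))
```

```text
t 21.6 p [ 618.7 -175.9   69.5] F [-8.8 -0.3 12.6] g 0.197 81.6 q [-0.49  0.64  1.45  0.11  0.9   0.96]
scoop o [ 664.1 -173.4    5.4] lip [ 695.1 -172.     4.8] ypr [ 0.046  0.02  -0.004]
[103.7  -0.4   4.8]
(317, 128, 24) [ 91.2 -37.6  20. ]
(208, 129, 24) [90.6 27.2 20. ]
(266, 127, 24) [91.8 -7.3 20. ]
```

Run:
```python
from h import *
p,r=st(); B=(-31,0,0)
T=[(41,5,.08),(40,5,.2),(38,5.5,.32),(35,6,.45),(20,7,.45),(0,8,.45),(-8,35,.45),(-8,75,.45)]
rows(p,r,[scoop(tl(x,0,z),TY,q,B) for x,z,q in T])
```

```text
t 21.65 p [ 618.7 -175.9   69.5] F [-8.4 -0.2 12.4] g 0.201 81.6 q [-0.49  0.64  1.45  0.11  0.9   0.96]
[-0.74, -0.01, 0.15] [0.2, 5.7, 0.0]
[-1.6, -0.01, 0.29] [0.2, 12.6, 0.0]
[-2.53, -0.01, 0.46] [0.2, 19.5, 0.0]
[-3.58, -0.01, 0.72] [0.2, 26.9, 0.0]
[-5.04, -0.01, 0.36] [0.2, 26.9, 0.0]
[-6.98, -0.01, -0.1] [0.2, 26.9, 0.0]
[-7.29, 0.0, -2.9] [0.2, 26.9, 0.0]
[-6.57, 0.02, -6.83] [0.2, 26.9, 0.0]
```

Request:
step_arm(increments=[[[-0.75,0,0.1],[0,5.7,0],5],[[-1.6,0,0.25],[0,12.6,0],5],[[-2.5,0,0.42],[0,19.5,0],5],[[-3.6,0,0.68],[0,26.9,0],5],[[-3.6,0,0.68],[0,26.9,0],5]])

```text
time_s: 22.28
eef_pos: [584.2, -177.0, 54.9]
ee_rot: [-0.006, 0.947, 0.022, 0.32]
force: [1.9, 1.7, -0.2]
grip_width: 0.198
grip_force: 79.4
```

Run:
```python
from h import *
p,r=st(); o,S=where(p,r)
c=snap("wrist","w9",scale=1.3); lp=o+S.apply(LIP); print(w2px(c,lp),w2px(c,o+S.apply([-31,-46,2])),w2px(c,o+S.apply([-31,46,2])))
print(balls(c))
T=[(35,7,.45),(20,8,.45),(0,10,.45),(-8,35,.45),(-8,75,.45)]
rows(p,r,[scoop(tl(x,0,z),TY,q,(-31,0,0)) for x,z,q in T])
```

```text
t 22.27 p [ 584.2 -177.    54.9] F [ 1.9  1.7 -0.2] g 0.198 79.4 q [-0.66  0.52  1.9   1.14  0.44 -0.12]
scoop o [ 653.8 -173.3   18.4] lip [ 681.7 -172.    32. ] ypr [ 0.047 -0.451 -0.003]
(np.float64(254.5163379157384), np.float64(108.71526476421872)) (np.float64(325.05045291725537), np.float64(205.7359579582681)) (np.float64(184.00865993763648), np.float64(205.6595704807081))
[(203, 183, 24, [168.0, 169.0, 153.0]), (308, 184, 23, [167.0, 167.0, 152.0]), (254, 193, 28, [150.0, 150.0, 136.0])]
[0.17, 0.04, -0.13] [0.2, -0.1, 0.0]
[-0.96, 0.04, -1.12] [0.2, -0.1, 0.0]
[-2.43, 0.05, -2.49] [0.2, -0.1, 0.0]
[-1.55, 0.06, -4.97] [0.2, -0.1, 0.0]
[0.87, 0.07, -8.15] [0.2, -0.1, 0.0]
```

All three balls have rolled to the back of the pan. I'll lift and carry them over.

Request:
step_arm(increments=[[[-0.5,0,-0.6],[0,0,0],5],[[-1.7,0,-1.8],[0,0,0],5],[[-2.4,0,-2.5],[0,0,0],5],[[-1.5,0,-5],[0,0,0],5],[[0.9,0,-8.15],[0,0,0],5],[[0.9,0,-8.15],[0,0,0],5],[[0.9,0,-8.15],[0,0,0],5]])

```text
time_s: 23.2
eef_pos: [542.0, -178.1, 123.6]
ee_rot: [-0.007, 0.948, 0.022, 0.318]
force: [-1.2, -0.1, -3.4]
grip_width: 0.202
grip_force: 79.2
```

Run:
```python
from h import *
p,r=st(); where(p,r); print([b[:3] for b in balls(snap("wrist"))]); a=dr(125,150); b=tl(30,0,150)
T=[scoop(tl(40,.8,125),TY,.42,LIP)]+[scoop(b+(a-b)*t,TY+(DY-TY)*t,.42,LIP) for t in(.06,.15,.25,.35,.45,.55,.65,.75,.85,.94,1)]
rows(p,r,T[:8]); 
p,r=T[7]; print(); rows(p,r,T[8:])
```

```text
t 23.2 p [ 542.  -178.1  123.6] F [-1.2 -0.1 -3.4] g 0.202 79.2 q [-0.72  0.32  1.96  0.92  0.55  0.08]
scoop o [ 611.4 -174.3   86.8] lip [ 639.3 -173.   100.2] ypr [ 0.047 -0.446 -0.001]
[(260, 187, 23), (309, 182, 25), (207, 183, 24)]
[1.07, 0.06, -2.62] [0.1, -1.5, 0.0]
[1.71, -2.36, -5.27] [0.2, -1.5, -0.1]
[1.61, -6.1, -5.35] [0.3, -1.5, -0.4]
[1.5, -10.27, -5.44] [0.5, -1.5, -0.6]
[1.39, -14.43, -5.53] [0.7, -1.5, -0.9]
[1.28, -18.59, -5.62] [0.9, -1.5, -1.1]
[1.17, -22.75, -5.7] [1.1, -1.5, -1.4]
[1.06, -26.91, -5.79] [1.3, -1.5, -1.7]

[0.01, -4.16, 0.01] [0.2, -0.0, -0.3]
[0.02, -8.33, 0.01] [0.4, 0.0, -0.5]
[0.03, -12.08, 0.02] [0.5, 0.0, -0.8]
[0.04, -14.57, 0.03] [0.7, -0.0, -0.9]
```

Request:
step_arm(increments=[[[1,0,-2.6],[0,-1.5,0],5],[[1.7,-2.4,-5.2],[0.2,-1.5,-0.1],5],[[1.6,-6.1,-5.3],[0.3,-1.5,-0.4],5],[[1.5,-10.3,-5.4],[0.5,-1.5,-0.6],5],[[1.4,-14.4,-5.5],[0.7,-1.5,-0.9],5],[[1.3,-18.6,-5.6],[0.9,-1.5,-1.1],5],[[1.2,-22.8,-5.7],[1.1,-1.5,-1.4],5],[[1.1,-26.9,-5.8],[1.3,-1.5,-1.7],5]])

```text
time_s: 24.25
eef_pos: [502.8, 90.6, 175.4]
ee_rot: [-0.013, 0.952, 0.04, 0.304]
force: [-0.2, -1.6, -2.9]
grip_width: 0.2
grip_force: 79.2
```

Request:
step_arm(increments=[[[0,-4.2,0],[0.2,0,-0.3],5],[[0,-8.3,0],[0.4,0,-0.5],5],[[0,-12.1,0],[0.5,0,-0.8],5],[[0,-14.6,0],[0.7,0,-0.9],5],[[0,-14.6,0],[0.7,0,-0.9],5],[[0,-14.6,0],[0.7,0,-0.9],5]])

```text
time_s: 25.0
eef_pos: [491.2, 234.0, 175.6]
ee_rot: [-0.015, 0.951, 0.049, 0.304]
force: [0.1, 0.0, -2.7]
grip_width: 0.195
grip_force: 79.3
```

Run:
```python
from h import *
p,r=st(); where(p,r); print([b[:3] for b in balls(snap("wrist"))])
T=[scoop(dr(120,z),DY,q,LIP) for z,q in((120,.42),(85,.42),(70,.3),(62,.15),(57,0),(55,-.12),(55,-.25),(55,-.38),(55,-.5),(55,-.63),(55,-.76),(55,-.9))]
rows(p,r,T[:6]);p,r=T[5];print();rows(p,r,T[6:])
```

```text
t 25.0 p [491.2 234.  175.6] F [ 0.1  0.  -2.7] g 0.195 79.3 q [ 0.28  0.18  1.97 -0.27  0.39  1.96]
scoop o [559.2 241.6 137. ] lip [587.4 244.6 149.6] ypr [ 0.103 -0.419 -0.001]
[(203, 183, 25), (259, 185, 25), (302, 184, 28)]
[-2.11, -0.08, 2.14] [0.0, 0.1, 0.0]
[-4.14, -0.08, 4.99] [0.0, 0.1, 0.0]
[-4.04, -0.08, 5.5] [0.0, -6.8, 0.0]
[-3.18, -0.08, 5.44] [0.0, -15.4, 0.0]
[-2.06, -0.08, 5.34] [0.0, -24.0, 0.0]
[-1.0, -0.08, 5.25] [0.0, -30.9, 0.0]

[1.06, 0.0, -0.76] [-0.0, -7.4, 0.0]
[2.2, -0.0, -1.38] [0.0, -14.9, 0.0]
[3.33, -0.0, -1.81] [-0.0, -21.8, 0.0]
[4.59, -0.0, -2.12] [0.0, -29.2, 0.0]
[5.88, -0.0, -2.27] [0.0, -36.7, 0.0]
[7.28, -0.0, -2.24] [0.0, -44.7, 0.0]
```

Request:
step_arm(increments=[[[-2.1,-0.1,2.1],[0,0,0],5],[[-4.1,-0.1,5],[0,0,0],5],[[-4,-0.1,5.5],[0,-6.8,0],5],[[-3.2,-0.1,5.4],[0,-15.4,0],5],[[-2,-0.1,5.3],[0,-24,0],5],[[-1,-0.1,5.2],[0,-30.9,0],5]])

```text
time_s: 25.8
eef_pos: [514.5, 237.0, 129.3]
ee_rot: [-0.003, 0.998, 0.051, 0.039]
force: [0.2, 0.7, -2.0]
grip_width: 0.204
grip_force: 80.0
```

Request:
step_arm(increments=[[[1.05,0,-0.75],[0,-7.4,0],5],[[2.2,0,-1.4],[0,-14.9,0],5],[[3.3,0,-1.8],[0,-21.8,0],5],[[4.6,0,-2.1],[0,-29.2,0],5],[[5.9,0,-2.25],[0,-36.7,0],5],[[7.3,0,-2.25],[0,-44.7,0],5],[[7.3,0,-2.25],[0,-44.7,0],5],[[7.3,0,-2.25],[0,-44.7,0],5]])

```text
time_s: 26.8
eef_pos: [584.2, 244.7, 157.3]
ee_rot: [0.017, 0.939, 0.048, -0.34]
force: [-0.8, -0.3, -1.2]
grip_width: 0.201
grip_force: 80.2
```

Run:
```python
from h import *
p,r=st(); where(p,r)
T=[scoop(dr(120,z),DY,q,LIP) for z,q in((55,-.9),(70,-.75),(95,-.6),(120,-.42),(140,-.24),(150,-.1))]
rows(p,r,T)
```

```text
t 26.8 p [584.2 244.7 157.3] F [-0.8 -0.3 -1.2] g 0.201 80.2 q [0.19 1.08 0.53 0.07 2.22 1.68]
scoop o [564.1 243.3  81.3] lip [583.4 245.3  57.1] ypr [0.104 0.896 0.001]
[0.1, 0.03, 0.19] [-0.0, -0.3, 0.0]
[-1.95, 0.03, 0.07] [-0.0, 8.3, 0.0]
[-4.48, 0.03, -0.66] [-0.0, 16.9, 0.0]
[-6.94, 0.03, -1.0] [-0.0, 27.2, 0.0]
[-8.78, 0.03, -0.82] [-0.0, 37.6, 0.0]
[-9.64, 0.03, -0.2] [-0.0, 45.6, 0.0]
```

Request:
step_arm(increments=[[[0,0,0],[0,0,0],5],[[-1.95,0,0.1],[0,8.3,0],5],[[-4.5,0,-0.65],[0,16.9,0],5],[[-6.9,0,-1],[0,27.2,0],5],[[-8.8,0,-0.8],[0,37.5,0],5],[[-9.6,0,-0.2],[0,45.6,0],5],[[-9.6,0,-0.2],[0,45.6,0],5]])

```text
time_s: 27.68
eef_pos: [509.2, 237.7, 222.4]
ee_rot: [-0.003, 0.997, 0.052, 0.05]
force: [0.1, -0.7, -2.6]
grip_width: 0.197
grip_force: 80.1
```

Run:
```python
from h import *
p,r=st(); o,S=where(p,r)
b=np.array([607,13.5,120]); 
T=[scoop(o+(b-o)*t,DY+(.012-DY)*t,0) for t in(.08,.25,.45,.65,.85,1)]+[scoop([607,13.5,z],.012) for z in(60,25)]
rows(p,r,T); p,r=T[-1]; print(); rows(p,r,[scoop([607,13.5,z],.012) for z in (12,6,3.2)])
```

```text
t 27.68 p [509.2 237.7 222.4] F [ 0.1 -0.7 -2.6] g 0.197 80.1 q [ 0.23  0.35  1.48 -0.01  1.22  1.7 ]
scoop o [549.2 242.5 154.8] lip [579.9 245.8 151.7] ypr [0.105 0.1   0.   ]
[-0.45, 1.83, 0.67] [-0.1, 5.7, 0.5]
[0.05, 5.73, 1.32] [-0.2, 5.7, 1.4]
[0.65, 10.32, 2.07] [-0.4, 5.7, 2.4]
[1.25, 14.91, 2.83] [-0.5, 5.7, 3.5]
[1.86, 19.51, 3.59] [-0.7, 5.7, 4.5]
[2.31, 22.95, 4.16] [-0.8, 5.7, 5.3]
[1.71, 22.95, 10.13] [-0.8, 5.7, 5.3]
[1.36, 22.95, 13.62] [-0.8, 5.7, 5.3]

[-0.26, 0.0, 1.27] [0.0, 0.0, 0.0]
[-0.38, 0.0, 1.86] [0.0, 0.0, 0.0]
[-0.43, 0.0, 2.14] [0.0, 0.0, 0.0]
```

Run:
```python
from h import *
p,r=st(); c=snap("wrist"); w=c["img"]; s=snap("side"); 
print([b[:3] for b in balls(c,10,34)])
im=np.zeros((480,780,3),np.uint8)
x,y=map(int,w2px(s,dr(110,30))); im[:,:390]=cv2.resize(s["img"][y-80:y+80,x-65:x+65],(390,480))
im[:292,390:]=cv2.resize(w,(390,292)); cv2.imwrite("pics/c2.png",im[:,:,::-1])
```

```text
t 27.68 p [509.2 237.7 222.4] F [ 0.1 -0.7 -2.6] g 0.197 80.1 q [ 0.23  0.35  1.48 -0.01  1.22  1.7 ]
[(202, 56, 18), (287, 52, 17), (256, 62, 18)]
```

View pics/c2.png

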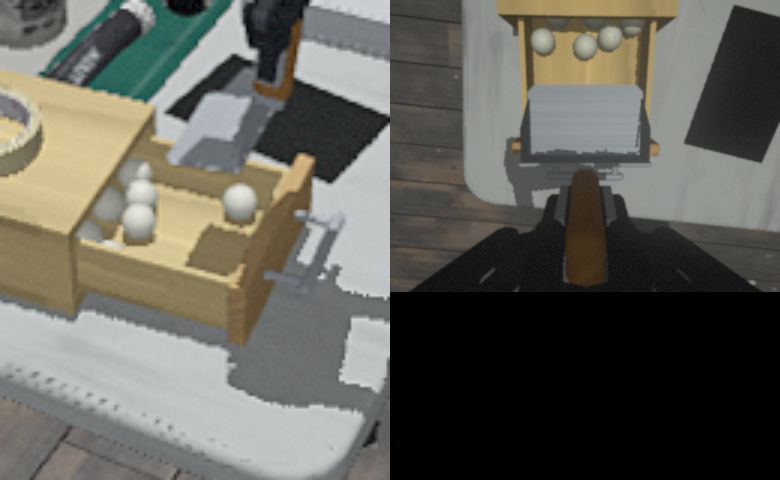

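The pan is empty, the drawer holds the balls (six towards the back and one near the front at (240,203)), and none are loose on the table. Next I'll set the scoop on its mat.

Request:
step_arm(increments=[[[-0.45,1.8,0.7],[-0.1,5.7,0.5],5],[[0,5.7,1.3],[-0.2,5.7,1.4],5],[[0.65,10.3,2.1],[-0.4,5.7,2.4],5],[[1.25,14.9,2.8],[-0.5,5.7,3.5],5],[[1.85,19.5,3.6],[-0.7,5.7,4.5],5],[[2.3,22.95,4.2],[-0.8,5.7,5.3],5],[[1.7,22.95,10.1],[-0.8,5.7,5.3],5],[[1.35,22.95,13.6],[-0.8,5.7,5.3],5]])

```text
time_s: 28.78
eef_pos: [562.2, 11.3, 83.7]
ee_rot: [-0.001, 0.995, 0.004, 0.097]
force: [0.8, -0.4, -1.3]
grip_width: 0.199
grip_force: 80.0
```

Request:
step_arm(increments=[[[-0.2,0,1],[0,0,0],5],[[-0.35,0,1.7],[0,0,0],5],[[-0.35,0,1.7],[0,0,0],5],[[-0.35,0,1.7],[0,0,0],5]])

```text
time_s: 29.28
eef_pos: [563.0, 12.1, 70.0]
ee_rot: [-0.0, 0.995, 0.005, 0.099]
force: [1.0, 0.4, -0.9]
grip_width: 0.197
grip_force: 80.0
```

Run:
```python
from h import *
p,r=st(); where(p,r); rows(p,r,[scoop([607,13.5,3.2],.012)])
```

```text
t 29.27 p [563.   12.1  70. ] F [ 1.   0.4 -0.9] g 0.197 80.0 q [-0.21  0.48  1.73  0.06  0.73  1.31]
scoop o [609.7  13.1   6.8] lip [640.7  13.5   6.8] ypr [ 0.01   0.001 -0.001]
[-0.34, -0.03, 0.3] [0.1, 0.0, -0.1]
```

Request:
step_arm(increments=[[[-0.1,0,0.2],[0,0,0],5],[[-0.15,0,0.36],[0,0,0],5],[[-0.15,0,0.4],[0,0,0],5],[[-0.15,0,0.4],[0,0,0],5]])

```text
time_s: 29.78
eef_pos: [561.7, 12.2, 65.8]
ee_rot: [-0.0, 0.995, 0.005, 0.099]
force: [-7.7, 1.6, 10.6]
grip_width: 0.197
grip_force: 82.1
```

Request:
step_arm(increments=[[[0,0,0],[0,0,0],22],[[0,0,0],[0,0,0],27],[[0,0,0],[0,0,0],45],[[0,0,0],[0,0,0],60],[[0,0,0],[0,0,0],60],[[0,0,-4],[0,0,0],60],[[0,0,-9],[0,0,0],60],[[0,0,-14],[0,0,0],60]])

```text
time_s: 30.78
eef_pos: [533.7, 12.0, 203.4]
ee_rot: [-0.0, 0.995, 0.005, 0.098]
force: [0.3, -0.5, 0.0]
grip_width: 0.601
grip_force: 0.0
```

Run:
```python
from h import *
p,r=st(); c=snap("wrist","w10",scale=1.4)
# push pose: tool y along cabinet x, in front of the handle bar
Q=R.from_euler('z',DY)*R0
rows(p,r,[(dr(-45,170),Q),(dr(-45,60),Q)])
```

```text
t 30.77 p [533.7  12.  203.4] F [ 0.3 -0.5  0. ] g 0.601 0.0 q [-0.22  0.25  1.67  0.05  1.03  1.32]
[-11.74, -21.7, 1.05] [9.4, -8.5, -95.0]
[-13.9, -21.71, 11.84] [9.4, -8.5, -95.0]
```

Request:
step_arm(increments=[[[-2,-3.5,0.1],[1,-0.9,-10],0],[[-4,-7,0.2],[2,-1.8,-20],0],[[-6,-10.5,0.4],[3,-2.7,-30],0],[[-8,-14,0.6],[4,-3.6,-40],0],[[-9.5,-17,0.8],[5,-4.5,-50],0],[[-11,-20,1],[5.9,-5.4,-60],0],[[-11.7,-21.7,1.05],[6.9,-6.3,-70],0],[[-11.7,-21.7,1.05],[7.9,-7.2,-80],0]])

```text
time_s: 31.82
eef_pos: [418.7, 228.8, 168.3]
ee_rot: [0.0, 0.758, 0.652, 0.017]
force: [-0.0, -0.4, -0.3]
grip_width: 0.001
grip_force: 0.0
```

Run:
```python
from h import *
p,r=st(); Q=R.from_euler('z',DY)*R0
rows(p,r,[(dr(-45,170),Q),(dr(-45,60),Q),(dr(-45,40),Q)])
p=dr(-45,40);rows(p,Q,[(dr(x,40),Q) for x in (-20,0,50,100)])
```

```text
t 31.82 p [418.7 228.8 168.3] F [-0.  -0.4 -0.3] g 0.001 0.0 q [0.25 0.25 1.75 0.02 1.11 0.39]
[-0.09, -0.01, -0.17] [1.5, -1.3, -14.6]
[-0.37, -0.26, 10.82] [1.5, -1.3, -14.6]
[-0.42, -0.3, 12.82] [1.5, -1.3, -14.6]
[0.0, 2.5, 0.0] [0.0, 0.0, 0.0]
[0.0, 4.5, 0.0] [0.0, 0.0, 0.0]
[0.0, 9.5, 0.0] [0.0, 0.0, 0.0]
[0.0, 14.5, 0.0] [0.0, 0.0, 0.0]
```

Request:
step_arm(increments=[[[-0.1,0,0],[0.8,-0.7,-7.5],0],[[-0.1,0,2],[1.5,-1.3,-14.6],0],[[-0.2,-0.1,6],[1.5,-1.3,-14.6],0],[[-0.35,-0.25,10.8],[1.5,-1.3,-14.6],0],[[-0.4,-0.3,12.8],[1.5,-1.3,-14.6],0],[[-0.4,-0.3,12.8],[1.5,-1.3,-14.6],0],[[-0.4,-0.3,12.8],[1.5,-1.3,-14.6],0]])

```text
time_s: 32.7
eef_pos: [419.8, 227.3, 41.4]
ee_rot: [0.0, 0.672, 0.74, 0.001]
force: [0.2, 0.3, 0.1]
grip_width: 0.002
grip_force: 0.0
```

Request:
step_arm(increments=[[[0,1.2,0],[0,0,0],0],[[0,2.2,0],[0,0,0],0],[[0,3.2,0],[0,0,0],0],[[0,4.5,0],[0,0,0],0],[[0,6,0],[0,0,0],0],[[0,7.5,0],[0,0,0],0],[[0,9,0],[0,0,0],0],[[0,10.5,0],[0,0,0],0]])

```text
time_s: 33.7
eef_pos: [524.7, 237.2, 40.5]
ee_rot: [-0.0, 0.672, 0.74, 0.0]
force: [-0.6, -0.2, 1.7]
grip_width: 0.002
grip_force: 0.7
```

Request:
step_arm(increments=[[[0,1.3,0],[0,0,0],0],[[0,2.4,0],[0,0,0],0],[[0,3.4,0],[0,0,0],0],[[0,4,0],[0,0,0],0],[[0,4,0],[0,0,0],0]])

```text
time_s: 34.33
eef_pos: [563.9, 241.2, 40.5]
ee_rot: [-0.0, 0.672, 0.74, 0.0]
force: [-0.4, 0.7, 0.4]
grip_width: -0.002
grip_force: 0.0
```

Request:
step_arm(increments=[[[0,0.4,0],[0,0,0],0],[[0,0.8,0],[0,0,0],0],[[0,1.2,0],[0,0,0],0],[[0,1.5,0],[0,0,0],0],[[0,1.5,0],[0,0,0],0]])

```text
time_s: 34.95
eef_pos: [577.8, 242.6, 40.4]
ee_rot: [-0.001, 0.672, 0.74, -0.001]
force: [-5.2, -1.2, 2.0]
grip_width: 0.003
grip_force: 2.7
```

Request:
step_arm(increments=[[[0,0.2,0],[0,0,0],0],[[0,0.4,0],[0,0,0],0],[[0,0.6,0],[0,0,0],0],[[0,0.6,0],[0,0,0],0]])

```text
time_s: 35.45
eef_pos: [578.6, 242.7, 40.3]
ee_rot: [-0.005, 0.672, 0.741, -0.006]
force: [-34.9, -6.2, 20.6]
grip_width: 0.001
grip_force: 17.7
```

The force jumped at x≈578, so the drawer is against its stop. I'll back off, rise and check.

Request:
step_arm(increments=[[[0,-1,0],[0,0,0],0],[[0,-3,0],[0,0,0],0],[[0,-3,0],[0,0,0],0],[[0,-3,-5],[0,0,0],0],[[0,-3,-10],[0,0,0],0],[[0,-8,-16],[0,0,0],0],[[0,-13,-18],[0,0,0],0],[[0,-13,-18],[0,0,0],0]])

```text
time_s: 36.45
eef_pos: [454.4, 230.9, 223.5]
ee_rot: [0.001, 0.672, 0.741, 0.002]
force: [0.3, -0.5, -0.4]
grip_width: -0.003
grip_force: 0.0
```

Run:
```python
from h import *
p,r=st(); s=snap("side"); e=snap("scene")
im=np.zeros((560,790,3),np.uint8)
im[:,:420]=cv2.resize(s["img"][155:295,190:295],(420,560)); im[:,420:]=cv2.resize(e["img"][150:320,180:292],(370,560))
cv2.imwrite("pics/c3.png",im[:,:,::-1])
```

```text
t 36.45 p [454.4 230.9 223.5] F [ 0.3 -0.5 -0.4] g -0.003 0.0 q [0.24 0.28 1.56 0.   1.29 0.14]
```

View pics/c3.png

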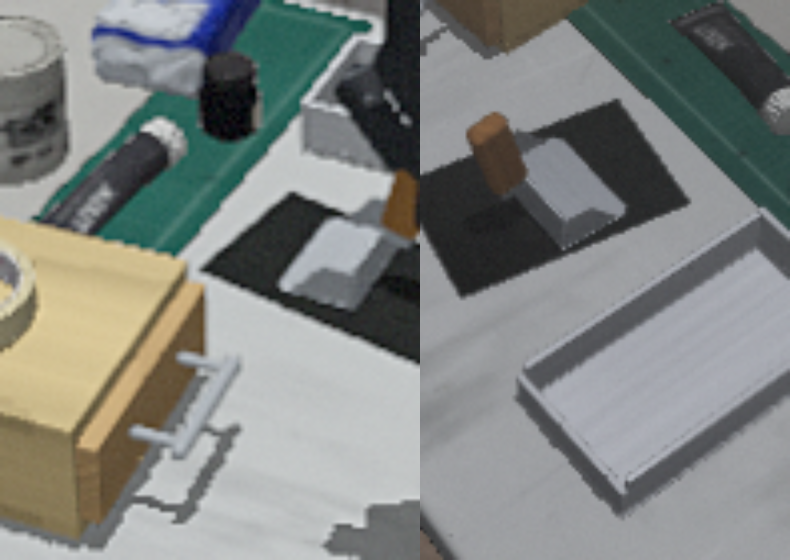

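The drawer panel sits flush with the cabinet. Handle travel works out at about 135 mm, against 134 mm for the full stroke. The scoop stands on its mat and the visible part of the tray is empty. One numeric check, then I'll hand in.

Run:
```python
from h import *
s=ld("side");e=ld("scene")
a,b=[px2w(s,190+u/4,155+v/4,52) for u,v in((236,363),(181,450))]; m=(a+b)/2; print("handle",m, (m-np.array([590.5,244.9,52])))
print("bright ball-like in tray far end:", [b[:3] for b in balls(e,4,10)])
for x,y in((85,-35),(85,0),(85,30)):
    u,v=map(int,w2px(e,tl(x,y,12))); print(u,v,e["img"][v-1:v+2,u-1:u+2].mean((0,1)).round())
```

```text
handle [595.0485831  243.73609993  52.        ] [ 4.5485831  -1.16390007  0.        ]
bright ball-like in tray far end: []
301 250 [163. 166. 173.]
291 241 [166. 169. 176.]
282 233 [168. 172. 178.]
```

```bash
python3 -c "
from rig import ctrl; print(ctrl.finish_job())"
```

```text
the job is handed in; nothing more can be done
None
```

I handed the job in: all seven balls went from the tray into the drawer in two scoopfuls, the drawer is pushed shut against its stop, and the scoop is back on its mat; the hand-in returned no verdict.

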